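Bearing check and loading of a deburring barrel

ROBOT

A 7-joint arm with a two-finger parallel gripper is mounted at the origin on the work surface. World frame = base frame: x ahead of the robot, y to its left, z up, the work surface at z = 0. Lengths are in mm, angles in rad, forces in N, time in s.
With the tool pointing down it reaches from about 400 to 875 mm from the base axis. Payload 4.4 kg.
Tool frame: the origin (TCP) lies midway between the tips of the shut fingers; the grasp point (between the pads) lies 19 mm behind it (ctrl.pinch_z is the distance from the TCP to the grasp point, in mm); z points along the fingers, y is the line along which they close (so a half turn about z gives the same grasp; the last joint's range is limited). The gripper opens to 85 mm and grips with 20 to 120 N. Pads are 22 mm wide; open, the fingers measure 114 mm over their backs; the gripper's body (76 mm by 85 mm) begins 54 mm behind the grasp point. The pads swing forward as they close: fully open they stand 13 mm farther back than shut.
Start: joints at [1.249, 0.628, 0.038, 1.517, -0.027, 0.996, -0.02], TCP at [164.492, -628.857, 192.713] pointing down, gripper open.
Joint ranges: [-3.06, 3.06], [-0.37, 2.12], [-1.25, 1.32], [0.18, 2.47], [-1.1, 4.24], [0.23, 1.98], [-2.94, 2.94]. Speed limits (rad/s): [2.57, 2.57, 3.14, 3.14, 3.14, 3.14, 3.14].

INTERFACE

Orientations are given as [roll, pitch, yaw] about the fixed x, y, z axes, in that order (R = Rz(yaw) Ry(pitch) Rx(roll)).
In Python, from cell import read_state, cams, order, ctrl gives the robot as it stands.
- The arm moves only by the tool move_arm, never from a script. Its argument "targets" is text: rows parted by semicolons, each of 7 numbers parted by spaces: the gripper's target within -1 to 1 (fully open at 1, half-way at 0, shut at -1), then the shift along the tool's x, y, z in cm, then the turn, a rotation vector about the tool's x, y, z in degrees. A call has 1 to 5 rows; each row shifts and turns the commanded pose from where the row before left it, along the tool's axes as they then stand; what a row does not reach is not made up. A row lasts 1/12 s, in which the tool goes at most 41.7 mm and 7.16 degrees, less where a joint would pass 70% of its speed; a pose out of reach is approached as far as the arm can. A call with a gripper value outside its range is refused whole. The fingers move at their own pace and stop on an object; the grip force is fixed at half the most. Time passes only in rows, so rows that do not move let the fingers close. It gives the time, the measured TCP pose, the force, the opening and the grip force at its end, in the units of the state.
- read_state(): the state, without advancing time (a new reading comes with each control period).
- cams.get_image(name): name is "scene" or "top"; returns a dict with "color" (420x560x3 uint8, red, green, blue), "fovy" (degrees; the focal length in pixels is half the picture's height over the tangent of half this angle, whatever the lens; pixels are square), "cx", "cy" (the principal point, pixels), "rvec" (rotation vector, rad) and "tvec" (3), from world to camera coordinates, as OpenCV has them. Camera axes: x right, y down, z forward; pixel columns grow to the right and rows downward; lengths in mm; the calibration is good to about 2 mm. A picture is of the moment at which its call begins. There is no depth.
- order.finish_job(): hands the job in; it is judged then, once.
The state is a dict: "clock": time; "qpos": joint angles; "qd": joint speeds; "tau": joint torques, N m; "eef_pos": TCP position; "tool_rot": TCP orientation; "force": force on the tool from outside, world axes, zero at the start; "torque": the same for the moment, N m; "width": finger opening in mm; "gripper_force": force on a finger pad.
Only numpy, scipy, OpenCV 4.12 (cv2) and the standard library are available. Lean on these libraries where they do the work, as an engineer would, in place of code of your own. Each camera call takes 0.05 s, during which the arm holds its last target. There are 200 camera calls.

TASK

Get the deburring barrel ready for its run. First take it by the blue handle on its closed lid and rock it on its axle a good ten degrees to each side, twice over, to feel the bearings for play; then turn the lid counter-clockwise until its lugs reach the slots, lift it off and leave it lying handle-up on the sloping drip stand. Put every brass fitting from the mat into the barrel, refit the lid and turn it clockwise to its stop so that it is locked, and leave the barrel hanging upright; do not disturb the jar, the carton or the spanner.

Things in the scene. Friction and masses are not known exactly. Their poses are not given: they have to be found in the camera images.
- barrel (a joint): Rock angle (rad) of the barrel on its axle: 0 = mouth straight up, positive by the right-hand rule about the mouth's x axis (mouth goes to the frame's -y). Parked on a sprung index latch: it rocks 0.35 either way to stops and is pulled upright with 4 N m per rad (0.2 rad takes about 6 N at the lid handle); let go, it comes back to within 0.05.
- tumbler: Fixed steel frame of the deburring barrel, 360 mm long (x, along the axle), 220 mm wide; origin on the bench below the middle of the barrel. End plates 12 mm thick, at x = 135 mm either side, 135 mm high; drive pulley and motor beyond the +x end. The axle runs along x, 108 mm above the bench. The barrel: black, six-sided, 170 mm across flats, 200 mm long.
- barrel_mouth (a point): Centre of the barrel's round mouth (76 mm wide), on the top face of its zinc flange (124 mm across), 205 mm above the bench and 97 mm above the axle. This frame rocks with the barrel: x along the axle, z up out of the mouth. Inside, the barrel is 188 mm long; its floor lies 177 mm below this point, with a 12 mm high rubber lifter rib along the axle in the middle. Let go in the mouth, fittings may simply drop in.
- claw (a point): Top middle of the lip of the yellow claw on the mouth's +x side; its twin is on the -x side. Each claw spans 90 degrees round the mouth (45 either way). Lips 8.5 to 12.5 mm above the flange, reaching in to 46 mm from the mouth's centre; outer walls at 59 mm. The lid's lugs lock under the lips.
- slot (a point): On the flange, 54.5 mm from the mouth's centre on its +y side: middle of one of the two 90-degree gaps between the claws (the other is on the -y side). The lid's lugs, 25 degrees either way, pass up and down here: the lid comes free with its x axis within about 18 degrees of the mouth's y axis.
- lid: Zinc bayonet lid, 0.24 to 0.38 kg. Origin: centre of its underside, z up, x through its two lugs. From the underside up: rubber plug 68 mm across (0 to 8 mm, enters the mouth), disc 84 mm across (8 to 18 mm), blue handle (18 to 53 mm). Seated, the disc lies on the flange and the origin is 8 mm below the mouth's point, with 2 to 4 mm of play sideways and 2.5 mm upwards.
- lid_handle (a point): Middle of the top edge of the lid's blue handle, 53 mm above the lid's underside, same axes as the lid. The handle is an upright bar 70 mm long along x, 14 mm thick in y, 35 mm high, flat-sided. The lid turns with hardly any effort.
- lid_lug (a point): Top of the lid's +x lug; its twin is at -x. Each is 40 mm wide, 6 mm thick, reaches 53 mm from the lid's centre, 8 to 14 mm above its underside. Locked: lid x within 20 degrees of the mouth's x axis, either way round. Clockwise from above it meets end stops 10 degrees past the claw centres; at the start it is locked within 12 degrees of them.
- stand_top (a point): Centre of the sloping top of the fixed steel drip stand, on its surface 85 mm above the bench. This frame is level, z up, x pointing uphill. The top, 150 x 150 mm, slopes down to -x at 20 degrees (0.35 rad), with a 14 mm lip along its lower edge and 12 mm side rims. The lid lies here on its plug, near the middle, handle up; it does not slide.
- mat: Thin black rubber mat, fixed, 250 mm (x) by 240 mm (y), 4 mm thick, on which the fittings stand at the start. Origin: centre of its underside on the bench.
- fitting0: Turned brass hose fitting, 0.08 to 0.15 kg (2 to 4 of them are present). Origin: centre of the flat underside of its hexagon; z along its axis to the free end of the shank. Hexagon 32 mm across flats (37 mm over corners), 16 mm high; above it a round shank 22 mm across up to 50 mm. Stands on its hexagon on the mat at the start.
- fitting1: Turned brass hose fitting, 0.08 to 0.15 kg (2 to 4 of them are present). Origin: centre of the flat underside of its hexagon; z along its axis to the free end of the shank. Hexagon 32 mm across flats (37 mm over corners), 16 mm high; above it a round shank 22 mm across up to 50 mm. Stands on its hexagon on the mat at the start.
- fitting2: Turned brass hose fitting, 0.08 to 0.15 kg (2 to 4 of them are present). Origin: centre of the flat underside of its hexagon; z along its axis to the free end of the shank. Hexagon 32 mm across flats (37 mm over corners), 16 mm high; above it a round shank 22 mm across up to 50 mm. Stands on its hexagon on the mat at the start.
- fitting3: Turned brass hose fitting, 0.08 to 0.15 kg (2 to 4 of them are present). Origin: centre of the flat underside of its hexagon; z along its axis to the free end of the shank. Hexagon 32 mm across flats (37 mm over corners), 16 mm high; above it a round shank 22 mm across up to 50 mm. Stands on its hexagon on the mat at the start.
- jar: Orange jar with white cap, 64 mm across, 85 mm tall; bystander. Origin: centre of its underside.
- carton: Closed cardboard carton 70 x 100 x 60 mm; bystander. Origin: centre of its underside.
- spanner: Steel spanner 160 mm long lying flat; bystander. Origin: underside, along its x axis.
Mind the look-alikes: they are no part of the job. Leave any black look-alike of the fitting3 alone. Leave any purple look-alike of the fitting2 alone.

How it is judged (in metres and radians):
On the way, in this order (a step that is already met when the one before it is completed fails the run):
1. the barrel is rocked at least 7 degrees to its positive side (value of joint barrel above 0.12 rad), for 0.05 s.
2. then at least 7 degrees to its negative side (value of joint barrel below -0.12 rad), for 0.05 s.
3. and to its positive side again (value of joint barrel above 0.12 rad), for 0.05 s.
4. the lid has been freed and lifted clear of the barrel (distance between lid and barrel_mouth above 0.05 m), for 0.1 s.
5. the lid lies handle-up on the slope of the drip stand, let go (x of lid in the frame of stand_top between -0.035 and 0.035 m and y of lid in the frame of stand_top between -0.035 and 0.035 m and z of lid in the frame of stand_top between -0.014 and 0.016 m and angle between lid's own z axis and vertical between 0.2 and 0.5 rad and linear speed of lid below 0.03 m/s and contact force between the fingers and lid below 0.2 N), for 0.3 s.
6. every fitting is in the barrel (x of fitting0 in the frame of barrel_mouth between -0.1 and 0.1 m and y of fitting0 in the frame of barrel_mouth between -0.095 and 0.095 m and z of fitting0 in the frame of barrel_mouth between -0.195 and -0.03 m and x of fitting1 in the frame of barrel_mouth between -0.1 and 0.1 m and y of fitting1 in the frame of barrel_mouth between -0.095 and 0.095 m and z of fitting1 in the frame of barrel_mouth between -0.195 and -0.03 m and x of fitting2 in the frame of barrel_mouth between -0.1 and 0.1 m and y of fitting2 in the frame of barrel_mouth between -0.095 and 0.095 m and z of fitting2 in the frame of barrel_mouth between -0.195 and -0.03 m and x of fitting3 in the frame of barrel_mouth between -0.1 and 0.1 m and y of fitting3 in the frame of barrel_mouth between -0.095 and 0.095 m and z of fitting3 in the frame of barrel_mouth between -0.195 and -0.03 m), for 0.2 s.
At the end, for the whole second after the job is handed in: Every fitting lies inside the barrel; the lid sits down on the flange, centred within 9 mm and level within 0.15 rad, locked with its lugs under the claws (lid x within 0.35 rad of the mouth's x axis either way round); the barrel is within 0.1 rad of upright; all at rest (all of step 6 and horizontal distance between lid and barrel_mouth below 0.009 m and z of lid in the frame of barrel_mouth between -0.012 and -0.004 m and angle between lid's own z axis and vertical below 0.15 rad and angle between the x axis of lid and the x axis of barrel_mouth, either way round below 0.35 rad and value of joint barrel between -0.1 and 0.1 rad and linear speed of lid below 0.03 m/s and linear speed of each of fitting0, fitting1, fitting2, fitting3 below 0.05 m/s); the robot touches nothing.
It fails at once if the jar, the carton or the spanner is shifted more than 40 mm or knocked over ((distance of jar from where it was at the start of the episode above 0.04 m or angle between jar's own z axis and vertical above 0.5 rad) or (distance of carton from where it was at the start of the episode above 0.04 m or angle between carton's own z axis and vertical above 0.5 rad) or (distance of spanner from where it was at the start of the episode above 0.04 m or angle between spanner's own z axis and vertical above 0.5 rad)).
Of fitting0, fitting1, fitting2, fitting3 only 2 to 4 are there at a start; the rules pass over those that are not, and their reading is None.
At some moment in a run one of fitting0, fitting1, fitting2, fitting3 may be knocked a few centimetres aside while the robot is not near it.
It also fails if it takes over 210 s, if anything falls off the work surface, if the arm or the gripper's body presses on something with over 40 N, if the wrist force passes 120 N, or if a joint passes its speed limit or range.

## Working session

There is one attempt and no reset: what is moved stays moved. The work goes in short steps, Python scripts to look and compute and a tool call to move; the robot and the scene stay as the last step left them, time stands still between calls to the robot, and variables do not carry over. Pictures are saved under pics/ and viewed, at most 14 in all, crops included, and the job is handed in when it is done.

Besides the shell and the picture viewer there is one more tool, called after "Request:" by a JSON object that holds its "op" and its "data". move_arm: Moves the arm, as the interface text tells. Its arguments: {"type":"object","properties":{"targets":{"type":"string"}},"required":["targets"]}

```bash
ls; mkdir -p pics
cat > h.py <<'E'
import numpy as np, cv2
from cell import read_state, cams, order, ctrl
from scipy.spatial.transform import Rotation as R
def cam(n):
    d=cams.get_image(n); f=d["color"].shape[0]/2/np.tan(np.radians(d["fovy"])/2)
    K=np.array([[f,0,d["cx"]],[0,f,d["cy"]],[0,0,1]])
    return d["color"],K,cv2.Rodrigues(np.array(d["rvec"],float))[0],np.array(d["tvec"],float).ravel()
def ray(c,uv,z):
    _,K,Rm,t=c; o=-Rm.T@t; d=Rm.T@np.linalg.inv(K)@np.array([*uv,1.]); return o+d*(z-o[2])/d[2]
def proj(c,P):
    _,K,Rm,t=c; p=K@(Rm@np.asarray(P,float)+t); return p[:2]/p[2]
def tri(c1,u1,c2,u2):
    P=[c[1]@np.c_[c[2],c[3]] for c in (c1,c2)]
    X=cv2.triangulatePoints(P[0],P[1],np.array(u1,float).reshape(2,1),np.array(u2,float).reshape(2,1)); return (X[:3]/X[3]).ravel()
def save(n,im,s=1): cv2.imwrite(f"pics/{n}.png",cv2.resize(im[:,:,::-1],None,fx=s,fy=s,interpolation=cv2.INTER_CUBIC))
E
python3 - <<'E'
from h import *
for n in("scene","top"):
    c=cam(n); save(n+"0",c[0],1.42); print(n,c[1].tolist(),(-c[2].T@c[3]).round(0))
s=read_state(); print({k:np.round(v,3).tolist() for k,v in s.items()}, ctrl.pinch_z)
E
```

```text
pics
scene [[519.477534077031, 0.0, 274.68391406109237], [0.0, 519.477534077031, 211.24940719896864], [0.0, 0.0, 1.0]] [1342.   90.  888.]
top [[544.2688902724577, 0.0, 273.74407622085613], [0.0, 544.2688902724577, 205.95242791680775], [0.0, 0.0, 1.0]] [ 274.   77. 1343.]
{'clock': 0.1, 'qpos': [1.249, 0.629, 0.038, 1.518, -0.027, 0.996, -0.02], 'qd': [0.0, -0.001, 0.0, -0.002, 0.001, 0.001, 0.0], 'tau': [0.003, -56.454, 1.23, -19.397, 0.011, 0.005, -0.0], 'eef_pos': [164.362, -628.265, 191.879], 'tool_rot': [-3.14, 0.0, 0.256], 'force': [0.664, -0.266, -0.124], 'torque': [0.011, -0.01, -0.0], 'gripper_force': 0.0, 'width': 85.176} 18.700000000000003
```

View pics/scene0.png

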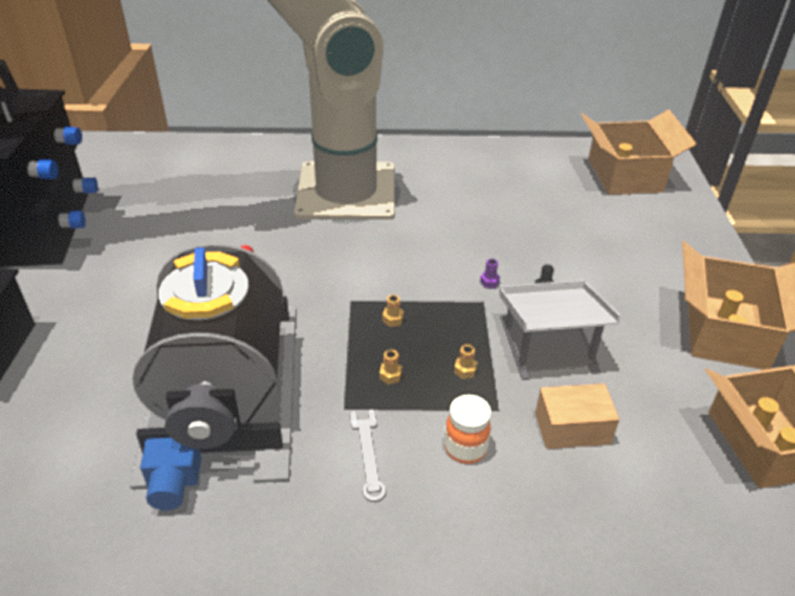

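View pics/top0.png

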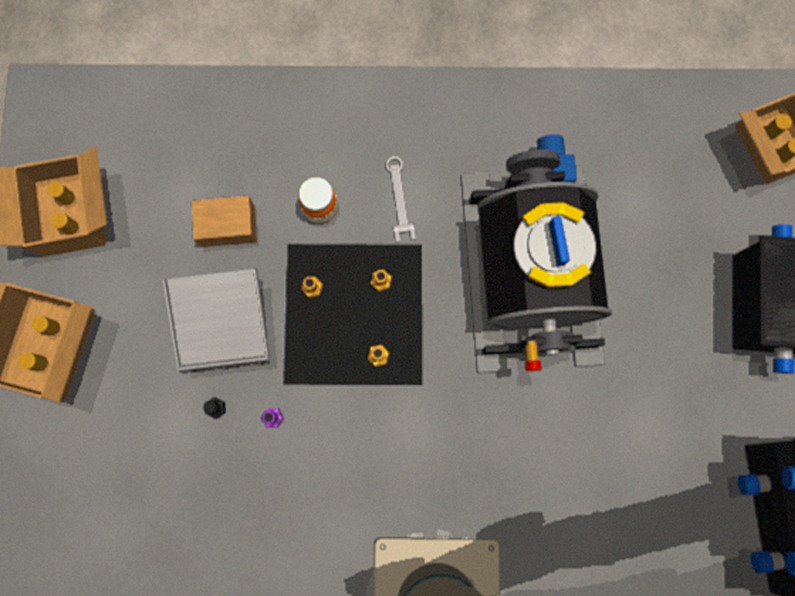

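The scene view shows the barrel at left with the handle at (200,270), three brass fittings on the mat at (393,310), (391,367) and (466,361), and the stand at (558,305). The purple and black look-alikes stand off the mat at (490,272) and (545,272). The top view shows the same fittings at (312,287), (381,280) and (378,355). I'll use those three because they are brass and on the mat; the brass pieces in the cartons and the off-mat look-alikes don't fit.

```bash
cat > m1.py <<'E'
from h import *
T=cam("top");S=cam("scene")
def blobs(c,lo,hi,roi,amin=15):
    x0,y0,x1,y1=roi; hsv=cv2.cvtColor(c[0],cv2.COLOR_RGB2HSV); m=cv2.inRange(hsv,lo,hi); k=np.zeros_like(m);k[y0:y1,x0:x1]=m[y0:y1,x0:x1]
    n,l,st,ce=cv2.connectedComponentsWithStats(k)
    return [(st[i][4],ce[i].round(1),l==i) for i in range(1,n) if st[i][4]>=amin]
for nm,c,roi in(("top",T,(340,120,440,220)),("scene",S,(100,160,190,230))):
    for a,ce,m in blobs(c,(20,150,120),(35,255,255),roi): print(nm,"yellow",a,ce,ray(c,ce,217.5).round(1))
    for a,ce,m in blobs(c,(105,130,50),(125,255,255),roi):
        p=np.argwhere(m)[:,::-1].astype(np.float32); print(nm,"blue",a,ce,ray(c,ce,250).round(1),cv2.boxPoints(cv2.minAreaRect(p)).round(1).tolist())
for nm,c,roi in(("top",T,(200,170,300,272)),("scene",S,(240,205,352,290))):
    for a,ce,m in blobs(c,(10,120,60),(32,255,255),roi): 
        p=np.argwhere(m)[:,::-1]; print(nm,"brass",a,ce,p.min(0),p.max(0),ray(c,ce,30).round(1))
a=cv2.resize(T[0][130:215,340:440],None,fx=4,fy=4,interpolation=cv2.INTER_CUBIC)
b=cv2.resize(S[0][165:250,95:195],None,fx=4,fy=4,interpolation=cv2.INTER_CUBIC)
d=cv2.resize(T[0][180:265,110:210],None,fx=4,fy=4,interpolation=cv2.INTER_CUBIC)[:260]
e=cv2.resize(T[0][190:265,200:300],None,fx=4,fy=4,interpolation=cv2.INTER_CUBIC)[:260]
save("crop1",np.vstack([np.hstack([a,b]),np.hstack([d,e])]))
E
python3 m1.py
```

```text
top yellow 367 [389.2 148.8] [ 606.2 -163.4  217.5]
top yellow 367 [393.8 194.4] [ 506.6 -170.3  217.5]
top blue 78 [400.  123.1] [ 652.7 -180.7  250. ] [[389.0, 120.0], [405.0, 120.0], [405.0, 127.0], [389.0, 127.0]]
top blue 289 [393.3 169.3] [ 552.8 -163.7  250. ] [[385.29998779296875, 153.39999389648438], [394.20001220703125, 151.5], [401.1000061035156, 184.5], [392.29998779296875, 186.39999389648438]]
scene yellow 126 [155.9 181.4] [ 507.3 -150.8  217.5]
scene yellow 72 [129.3 183.3] [ 514.6 -203.9  217.5]
scene yellow 359 [139.3 215.8] [ 612.5 -164.1  217.5]
scene blue 144 [140.  185.7] [ 561.7 -167.5  250. ] [[137.0, 175.0], [143.0, 175.0], [143.0, 197.0], [137.0, 197.0]]
top brass 169 [268.1 197.2] [261 189] [275 205] [535.2  97.7  30. ]
top brass 174 [219.5 201.6] [212 194] [227 209] [523.1 217.   30. ]
top brass 166 [266. 250.] [259 242] [273 257] [405.1 101.2  30. ]
scene brass 187 [276.2 220.1] [269 209] [283 228] [418.   98.8  30. ]
scene brass 214 [327.3 255.1] [320 243] [334 265] [532.5 214.8  30. ]
scene brass 248 [274.5 258.8] [267 246] [282 269] [545.7  95.3  30. ]
```

View pics/crop1.png

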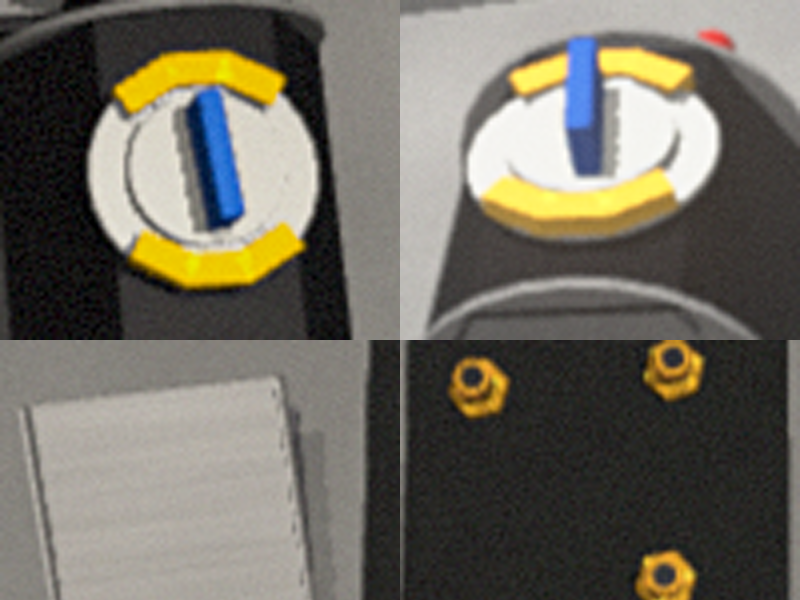

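The crop shows the handle top edge running from (207,89) to (231,218), the claws above and below it, and the three brass fittings with dark bores at (473,377), (673,358) and (663,575). Next I'll triangulate the stand, handle and fitting positions.

```bash
cat > m2.py <<'E'
from h import *
T=cam("top");S=cam("scene")
a=ray(T,(391.8,152.3),250);b=ray(T,(397.8,184.5),250);print("handle",a.round(1),b.round(1),((a+b)/2).round(1),"yaw",np.degrees(np.arctan2(*(a-b)[1::-1])).round(1))
for u in((218.25,199.25),(268.25,194.5),(265.75,248.75)): print("fit top54",ray(T,u,54).round(1))
C=[]
for t,s in(((116.3,196.8),(434.5,224)),((179.3,189.5),(366,233.8)),((126.8,260.6),(415.5,199.3)),((188.7,254.9),(352,204))):
    X=tri(T,t,S,s);C.append(X);print("stand",X.round(1),(proj(T,X)-t).round(1))
print(np.mean(C,0).round(1))
# mouth fit: claw sectors
hsv=cv2.cvtColor(T[0],cv2.COLOR_RGB2HSV); roi=np.zeros(hsv.shape[:2],np.uint8); roi[130:215,340:440]=1
hs=cv2.cvtColor(S[0],cv2.COLOR_RGB2HSV); roi2=np.zeros(hs.shape[:2],np.uint8); roi2[165:250,95:195]=1
mT=cv2.inRange(hsv,(20,150,90),(35,255,255))*roi>0; mS=cv2.inRange(hs,(18,120,80),(35,255,255))*roi2>0
from scipy.optimize import minimize
from scipy.ndimage import gaussian_filter
def render(c,p):
    im=np.zeros(c[0].shape[:2],np.float32)
    for s in(0,np.pi):
        for z in(205,209,213,217.5):
            th=np.radians(np.linspace(-45,45,13))+s+p[2]
            r0=46 if z>213.4 else 52
            q=[proj(c,(p[0]+r*np.cos(t),p[1]+r*np.sin(t),z)) for r,tt in((r0,th),(59,th[::-1])) for t in tt]
            cv2.fillPoly(im,[np.round(np.array(q)*16).astype(np.int32)],1,shift=4)
    return im
g=lambda m:gaussian_filter(m.astype(np.float32),1.5)
gT,gS=g(mT),g(mS)
def cost(p): return ((g(render(T,p))-gT)**2).sum()
r=minimize(cost,[556,-167,0.06],method="Nelder-Mead",options=dict(initial_simplex=[[556,-167,.06],[562,-167,.06],[556,-161,.06],[556,-167,.16]]));print("mouth top",r.x.round(3),r.fun)
def cost2(p): return cost(p)+((g(render(S,p))-gS)**2).sum()
r=minimize(cost2,r.x,method="Nelder-Mead",options=dict(initial_simplex=[r.x,r.x+[5,0,0],r.x+[0,5,0],r.x+[0,0,.1]]));print("both",r.x.round(3),r.fun)
save("standS",cv2.resize(S[0][190:270,335:445],None,fx=7,fy=7,interpolation=cv2.INTER_CUBIC))
E
python3 m2.py
```

```text
handle [ 589.1 -161.6  250. ] [ 520.7 -172.   250. ] [ 554.9 -166.8  250. ] yaw 8.6
fit top54 [524.3 217.6  54. ]
fit top54 [537.1  97.1  54. ]
fit top54 [405.7 101.4  54. ]
stand [515.7 444.7 114.8] [0.6 0.1]
stand [536.5 298.4 103.4] [2.3 0.2]
stand [374.6 433.2  63.4] [-2.5 -0.5]
stand [388.8 282.9  59.2] [0. 0.]
[453.9 364.8  85.2]
mouth top [ 5.57930e+02 -1.67807e+02  8.10000e-02] 75.05674743652344
both [ 5.5719e+02 -1.6889e+02  8.6000e-02] 194.35916137695312
```

View pics/standS.png

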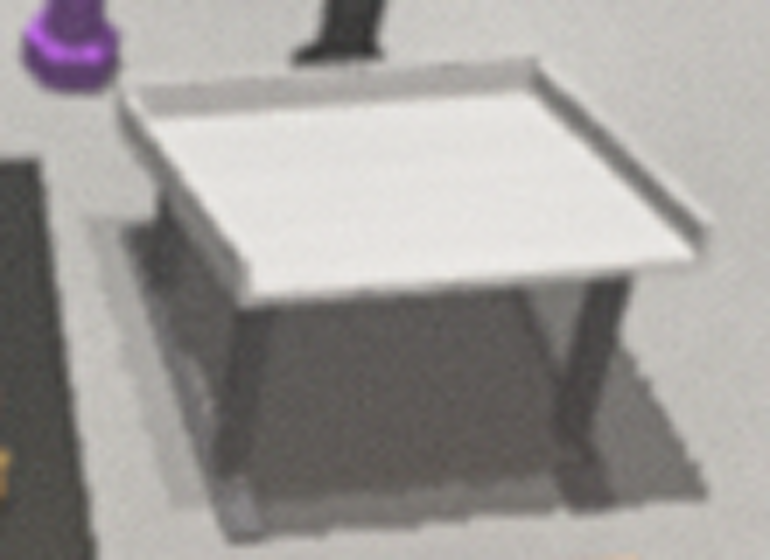

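The crop shows the stand's lip at the far, robot side (120,95)–(535,65), so uphill is about world +x with a yaw of roughly 6 degrees, centred near (455,365). Now the planning helper and the first approach.

```bash
cat > p.py <<'E'
from h import *
import json,os
def pose(s=None):
    s=s or read_state(); return np.array(s["eef_pos"]),R.from_euler("xyz",s["tool_rot"])
def down(yaw,tilt_axis=None,tilt=0):
    r=R.from_euler("xyz",[np.pi,0,np.radians(yaw)])
    return R.from_rotvec(np.radians(tilt)*np.asarray(tilt_axis))*r if tilt_axis is not None else r
def plan(wps,start=None,step=38,ang=6.5,nd=1,ar=1):
    """wps: (grip,pos,Rot[,n]); prints rows in groups of 5, rounded with carry-over"""
    p,r=start or pose(); rows=[]
    for w in wps:
        g,P,Q=w[:3]; P=np.asarray(P,float); p0,r0=p,r; rv=(r0.inv()*Q).as_rotvec()
        n=w[3] if len(w)>3 else max(1,int(np.ceil(max(np.linalg.norm(P-p0)/step,np.degrees(np.linalg.norm(rv))/ang))))
        for i in range(1,n+1):
            tp=p0+(P-p0)*i/n; tr=r0*R.from_rotvec(rv*i/n)
            d=np.round(r.inv().apply(tp-p)/10,nd); a=np.round(np.degrees((r.inv()*tr).as_rotvec())/ar)*ar
            rows.append(" ".join(f"{v:g}" for v in [g,*(d+0.),*(a+0.)])); p=p+r.apply(d*10); r=r*R.from_rotvec(np.radians(a))
    for i in range(0,len(rows),5): print("; ".join(rows[i:i+5]))
    print("end",p.round(1),np.degrees(r.as_euler("xyz")).round(1)); return p,r
E
python3 - <<'E'
from p import *
p,r=pose()
plan([(1,[p[0],p[1],380],r),(1,[555,-167,380],down(8.6)),(1,[555,-167,290],down(8.6))])
E
```

```text
1 0 0 -3.8 0 0 0; 1 0 0 -3.7 0 0 0; 1 0 0 -3.8 0 0 0; 1 0 0 -3.7 0 0 0; 1 0 0 -3.8 0 0 0
1 3.1 -2.2 0 0 0 0; 1 3.1 -2.1 0 0 0 1; 1 3 -2.3 0 0 0 0; 1 3.1 -2.2 0 0 0 1; 1 3 -2.3 0 0 0 0
1 3 -2.3 0 0 0 0; 1 3 -2.2 0 0 0 1; 1 3 -2.4 0 0 0 0; 1 3 -2.3 0 0 0 0; 1 3 -2.3 0 0 0 1
1 2.9 -2.4 0 0 0 0; 1 2.9 -2.4 0 0 0 1; 1 2.9 -2.5 0.1 0 0 0; 1 2.9 -2.4 0 0 0 0; 1 2.9 -2.4 0 0 0 1
1 2.8 -2.5 0 0 0 0; 1 0 0 3 0 0 0; 1 0 0 3 0 0 0; 1 0 0 3 0 0 0
end [ 554.7 -167.1  289.6] [-180.     0.     8.7]
```

Request:
{"op": "move_arm", "data": {"targets": "1 0 0 -3.8 0 0 0; 1 0 0 -3.7 0 0 0; 1 0 0 -3.8 0 0 0; 1 0 0 -3.7 0 0 0; 1 0 0 -3.8 0 0 0"}}

```text
clock: 0.72
eef_pos: [164.3, -628.4, 382.5]
tool_rot: [-3.141, -0.0, 0.256]
force: [0.2, -1.4, 1.7]
width: 85.3
gripper_force: 0.0
```

Request:
{"op": "move_arm", "data": {"targets": "1 3.1 -2.2 0 0 0 0; 1 3.1 -2.1 0 0 0 1; 1 3 -2.3 0 0 0 0; 1 3.1 -2.2 0 0 0 1; 1 3 -2.3 0 0 0 0"}}

```text
clock: 1.13
eef_pos: [287.3, -482.8, 380.8]
tool_rot: [3.141, -0.0, 0.22]
force: [2.3, -0.8, -0.2]
width: 85.4
gripper_force: 0.0
```

Request:
{"op": "move_arm", "data": {"targets": "1 3 -2.3 0 0 0 0; 1 3 -2.2 0 0 0 1; 1 3 -2.4 0 0 0 0; 1 3 -2.3 0 0 0 0; 1 3 -2.3 0 0 0 1"}}

```text
clock: 1.55
eef_pos: [410.0, -339.0, 381.0]
tool_rot: [3.141, -0.0, 0.186]
force: [1.0, 0.1, -0.4]
width: 85.2
gripper_force: 0.0
```

Request:
{"op": "move_arm", "data": {"targets": "1 2.9 -2.4 0 0 0 0; 1 2.9 -2.4 0 0 0 1; 1 2.9 -2.5 0.1 0 0 0; 1 2.9 -2.4 0 0 0 0; 1 2.9 -2.4 0 0 0 1"}}

```text
clock: 1.97
eef_pos: [531.6, -194.6, 379.9]
tool_rot: [3.141, -0.0, 0.151]
force: [0.6, -0.7, -0.7]
width: 85.4
gripper_force: 0.0
```

Request:
{"op": "move_arm", "data": {"targets": "1 2.8 -2.5 0 0 0 0; 1 0 0 2 0 0 0; 1 0 0 2 0 0 0; 1 0 0 2 0 0 0; 1 0 0 0 0 0 0"}}

```text
clock: 2.38
eef_pos: [552.2, -166.5, 315.8]
tool_rot: [-3.139, 0.007, 0.152]
force: [-0.6, -0.2, 0.4]
width: 85.6
gripper_force: 0.0
```

Run:
```python
from p import *
s=read_state();print(s["eef_pos"],s["tool_rot"],s["qpos"])
plan([(1,[555,-167,224],down(8.6))],step=22,nd=2)
```

```text
[ 552.183739   -166.4558837   315.79763611] [-3.13865866  0.00726484  0.15165659] [ 0.32861262  0.41652435 -0.12828351  1.53965164  0.05545255  1.19682805
 -1.22863913]
1 0.07 0.02 1.84 0 0 0; 1 0.06 0.03 1.83 0 0 0; 1 0.07 0.02 1.84 0 0 0; 1 0.07 0.03 1.83 0 0 0; 1 0.07 0.02 1.84 0 0 0
end [ 555. -167.  224.] [-179.8    0.4    8.7]
```

Request:
{"op": "move_arm", "data": {"targets": "1 0 0 1.9 0 0 0; 1 0 0 1.9 0 0 0; 1 0 0 1.9 0 0 0; 1 0 0 1.9 0 0 0; 1 0 0 1.5 0 0 0"}}

```text
clock: 2.8
eef_pos: [554.8, -167.5, 228.6]
tool_rot: [3.141, -0.0, 0.151]
force: [0.3, 0.4, -0.6]
width: 85.3
gripper_force: 0.0
```

Request:
{"op": "move_arm", "data": {"targets": "1 0 0 0 0 0 0; 1 0 0 0 0 0 0"}}

```text
clock: 2.97
eef_pos: [554.8, -167.5, 229.3]
tool_rot: [-3.142, 0.0, 0.151]
force: [-0.0, 0.5, 0.2]
width: 85.5
gripper_force: 0.0
```

Run:
```python
from p import *
a=cam("top")[0][120:220,330:450];b=cam("scene")[0][130:230,80:200]
save("g1",np.hstack([a,b]),3.3)
```

```text
(no output)
```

View pics/g1.png

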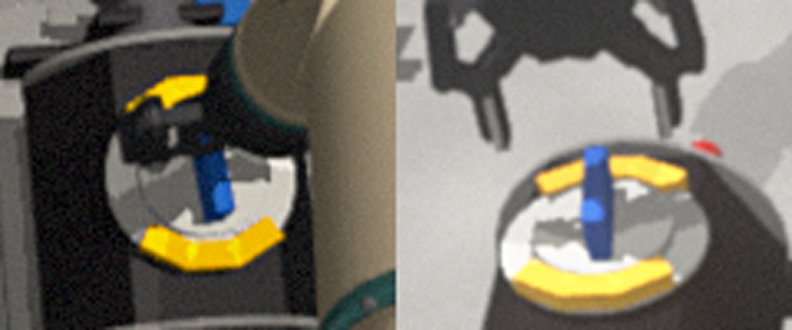

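Run:
```python
from p import *
S=cam("scene");f=lambda P:((proj(S,P)-[80,130])*3.3+[396,0]).round(0)
p,r=pose()
for y in(-47,47):
    for z in(0,-13): print(y,z,f(p+r.apply([0,y,z])))
print("handle ends",f([589,-161.6,250]),f([520.7,-172,250]),"handle bottoms",f([589,-161.6,215]),f([520.7,-172,215]))
c=read_state();print(c["eef_pos"])
```

```text
-47 0 [681. 197.]
-47 -13 [678. 180.]
47 0 [520. 210.]
47 -13 [516. 193.]
handle ends [595. 214.] [600. 141.] handle bottoms [605. 259.] [609. 186.]
[ 555.87231886 -167.63462783  230.42624311]
```

Run:
```python
from p import *
p,r=pose(); out=[]
for n,(x0,y0) in(("top",(330,110)),("scene",(80,110))):
    c=cam(n); im=cv2.resize(c[0][y0:y0+120,x0:x0+120],None,fx=3.3,fy=3.3,interpolation=cv2.INTER_CUBIC)
    for P,col in[(p+r.apply([0,y,z]),(255,0,0)) for y in(-47,47) for z in(0,-13,-60)]+[(np.array(q,float),(0,255,0)) for q in([589,-161.6,250],[520.7,-172,250])]:
        u=((proj(c,P)-[x0,y0])*3.3).astype(int); cv2.circle(im,tuple(int(v) for v in u),3,col,-1)
    out.append(im); print(n,proj(c,[0,0,0]).round(1))
save("ov",np.hstack(out))
```

```text
top [307.3 424.7]
scene [244.1 134.1]
```

View pics/ov.png

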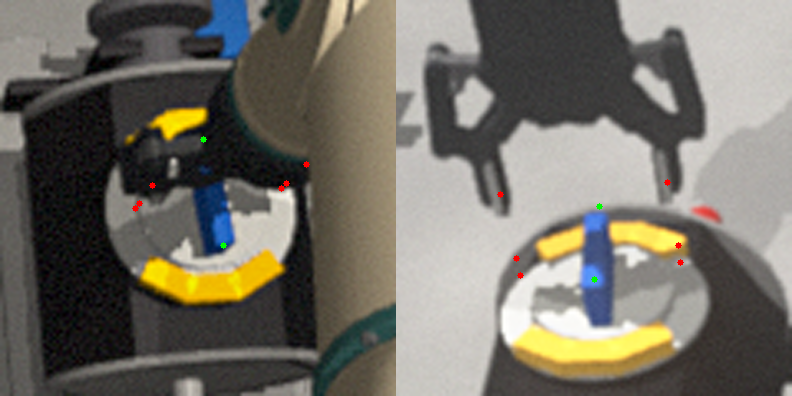

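Run:
```python
from p import *
T=cam("top");S=cam("scene")
for t in((370.9,167.6),(367,168),(384,166)):
  X=tri(T,t,S,(162.4,171.2));print(X.round(1),(proj(T,X)-t).round(1))
for z in(230,243,255,265): print(z,ray(S,(162.4,171.2),z).round(1),ray(S,(111.5,174.2),z).round(1))
print(read_state()["eef_pos"])
a=cv2.resize(T[0][140:190,350:425],None,fx=8,fy=8,interpolation=cv2.INTER_CUBIC); save("tip",np.clip(a.astype(float)*1.8,0,255).astype(np.uint8))
```

```text
[ 549.9 -117.5  276.4] [ 2.3 -0.3]
[ 549.9 -113.5  276.1] [ 4.2 -0.7]
[ 551.2 -130.8  279.1] [-4.   0.4]
230 [ 489.  -138.9  230. ] [ 501.1 -241.   230. ]
243 [ 505.9 -134.3  243. ] [ 517.7 -234.5  243. ]
255 [ 521.5 -130.2  255. ] [ 533.1 -228.5  255. ]
265 [ 534.5 -126.7  265. ] [ 545.9 -223.4  265. ]
[ 555.19189652 -167.38007197  229.59385628]
```

View pics/tip.png

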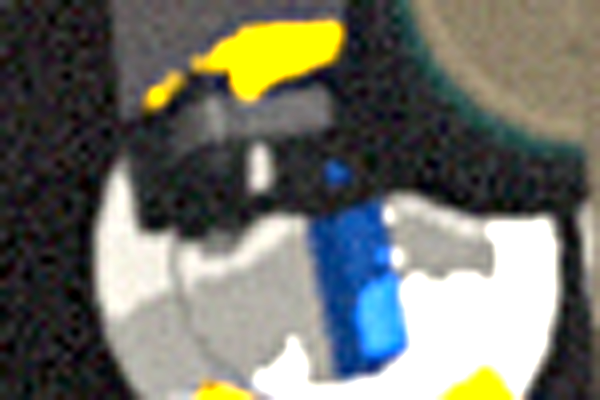

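Run:
```python
from p import *
S=cam("scene")
o=-S[2].T@S[3]
def atx(u,x):
    d=ray(S,u,0)-o; return (o+d*(x-o[0])/d[0]).round(1)
print("body",atx((132.7,147),555),atx((132.7,147),590),"tips",atx((162.4,171.2),555),atx((111.5,174.2),555),atx((162.4,171.2),566))
print("handle", atx((80+(595-396)/3.3,110+213/3.3),521))
# base plate corners known at z~0?: robot base origin
print(proj(S,[0,0,0]),ray(S,(244,148),0))
```

```text
body [ 555.  -168.4  335.9] [ 590.  -156.9  360.5] tips [ 555.  -121.2  280.8] [ 555.  -219.8  272.1] [ 566.  -118.3  289.3]
handle [ 521.  -175.7  245.5]
[244.14287369 134.10425406] [73.73700675  3.14206191  0.        ]
```

Request:
{"op": "move_arm", "data": {"targets": "-1 0 0 0 0 0 0; -1 0 0 0 0 0 0; -1 0 0 0 0 0 0; -1 0 0 0 0 0 0; -1 0 0 0 0 0 0"}}

```text
clock: 3.78
eef_pos: [554.7, -167.2, 228.7]
tool_rot: [-3.142, 0.0, 0.151]
force: [-0.5, 0.5, -0.2]
width: 25.5
gripper_force: 0.0
```

Request:
{"op": "move_arm", "data": {"targets": "-1 0 0 0 0 0 0; -1 0 0 0 0 0 0; -1 0 0 0 0 0 0; -1 0 0 0 0 0 0; -1 0 0 0 0 0 0"}}

```text
clock: 4.2
eef_pos: [554.7, -167.3, 228.7]
tool_rot: [-3.142, 0.0, 0.151]
force: [1.1, 0.5, -0.7]
width: 0.1
gripper_force: 0.0
```

The fingers closed on nothing, so the tips really are above the handle. I'll measure the shut tips directly.

Run:
```python
from p import *
p,r=pose(); out=[];k=3.9
for n,(x0,y0) in(("top",(340,120)),("scene",(90,110))):
    c=cam(n); im=cv2.resize(c[0][y0:y0+100,x0:x0+100],None,fx=k,fy=k,interpolation=cv2.INTER_CUBIC); im=np.clip(im*1.5,0,255).astype(np.uint8)
    for d in(0,-20,-40):
        u=((proj(c,p+[0,0,-d])-[x0,y0])*k).astype(int); cv2.circle(im,tuple(int(v) for v in u),2,(255,0,0),-1)
    out.append(im)
save("shut",np.hstack(out)); print(p)
```

```text
[ 554.70632854 -167.25719553  228.69920818]
```

View pics/shut.png

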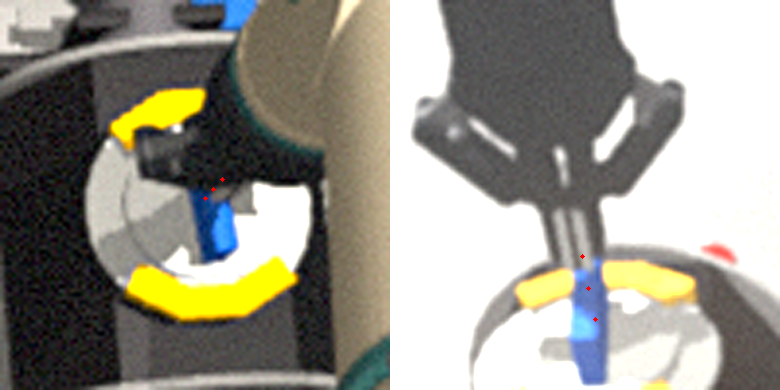

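Request:
{"op": "move_arm", "data": {"targets": "-1 0 0 0.4 0 0 0; -1 0 0 0.2 0 0 0; -1 0 0 0 0 0 0"}}

```text
clock: 4.55
eef_pos: [554.2, -167.2, 222.0]
tool_rot: [-3.141, 0.001, 0.151]
force: [0.0, -0.6, -0.1]
width: -0.1
gripper_force: 0.0
```

Request:
{"op": "move_arm", "data": {"targets": "-1 0 0 0.2 0 0 0; -1 0 0 0 0 0 0"}}

```text
clock: 4.72
eef_pos: [554.5, -167.2, 220.3]
tool_rot: [-3.141, 0.001, 0.151]
force: [0.3, -0.4, 0.4]
width: 0.2
gripper_force: 0.0
```

Request:
{"op": "move_arm", "data": {"targets": "-1 0 0 0.2 0 0 0; -1 0 0 0 0 0 0"}}

```text
clock: 4.88
eef_pos: [554.6, -167.2, 218.4]
tool_rot: [-3.141, 0.0, 0.151]
force: [-0.2, -0.3, -0.2]
width: 0.2
gripper_force: 0.0
```

Request:
{"op": "move_arm", "data": {"targets": "-1 0 0 0.2 0 0 0; -1 0 0 0 0 0 0"}}

```text
clock: 5.05
eef_pos: [554.5, -167.2, 216.4]
tool_rot: [-3.141, 0.0, 0.151]
force: [-0.1, -0.5, -0.5]
width: 0.4
gripper_force: 0.0
```

Request:
{"op": "move_arm", "data": {"targets": "-1 0 0 0.2 0 0 0; -1 0 0 0 0 0 0"}}

```text
clock: 5.22
eef_pos: [554.5, -167.2, 214.4]
tool_rot: [-3.141, 0.0, 0.151]
force: [-0.3, -0.0, -0.1]
width: 0.1
gripper_force: 0.0
```

Request:
{"op": "move_arm", "data": {"targets": "-1 0 0 0.2 0 0 0; -1 0 0 0 0 0 0"}}

```text
clock: 5.38
eef_pos: [554.5, -167.2, 212.4]
tool_rot: [-3.141, 0.0, 0.151]
force: [0.7, -0.5, -0.5]
width: 0.1
gripper_force: 0.0
```

Request:
{"op": "move_arm", "data": {"targets": "-1 0 0 0.2 0 0 0; -1 0 0 0 0 0 0"}}

```text
clock: 5.55
eef_pos: [554.9, -167.6, 211.5]
tool_rot: [3.141, -0.001, 0.151]
force: [-1.0, -1.1, 5.7]
width: 0.1
gripper_force: 2.5
```

Request:
{"op": "move_arm", "data": {"targets": "-1 0 0 0.2 0 0 0; -1 0 0 0 0 0 0"}}

```text
clock: 5.72
eef_pos: [555.1, -168.2, 211.5]
tool_rot: [3.14, -0.002, 0.15]
force: [-5.6, -0.8, 16.1]
width: 0.1
gripper_force: 8.1
```

Contact with the handle top (true z = 250) came at a reported z of 211.7, so the true tip is about 38 mm above the reported TCP. I'll open, descend and grip.

Request:
{"op": "move_arm", "data": {"targets": "1 0 0 -0.8 0 0 0; 1 0 0 0 0 0 0; 1 0 0 0 0 0 0; 1 0 0 0 0 0 0; 1 0 0 0 0 0 0"}}

```text
clock: 6.13
eef_pos: [554.4, -167.1, 216.1]
tool_rot: [-3.141, 0.001, 0.151]
force: [-0.0, 0.5, 0.0]
width: 60.3
gripper_force: 0.0
```

Request:
{"op": "move_arm", "data": {"targets": "1 0 0 0 0 0 0; 1 0 0 0 0 0 0; 1 0 0 0 0 0 0; 1 0 0 0 0 0 0; 1 0 0 0 0 0 0"}}

```text
clock: 6.55
eef_pos: [554.7, -167.3, 216.7]
tool_rot: [-3.142, 0.0, 0.151]
force: [-0.5, -0.7, 0.0]
width: 85.7
gripper_force: 0.0
```

Request:
{"op": "move_arm", "data": {"targets": "1 0 0 1 0 0 0; 1 0 0 1 0 0 0; 1 0 0 0.6 0 0 0; 1 0 0 0.6 0 0 0; 1 0 0 0 0 0 0"}}

```text
clock: 6.97
eef_pos: [553.5, -166.9, 182.8]
tool_rot: [-3.14, 0.003, 0.151]
force: [-0.6, 0.2, -0.2]
width: 85.4
gripper_force: 0.0
```

Run:
```python
from p import *
s=read_state();print(s["eef_pos"],s["force"],s["width"])
S=cam("scene");T=cam("top")
save("g2",np.hstack([cv2.resize(c[y:y+100,x:x+100],None,fx=3.9,fy=3.9,interpolation=cv2.INTER_CUBIC) for c,x,y in((T[0],340,120),(S[0],90,130))]))
```

```text
[ 553.51428312 -166.93863127  182.81465049] [-0.55879406  0.1989711  -0.24871685] 85.42760550398657
```

View pics/g2.png

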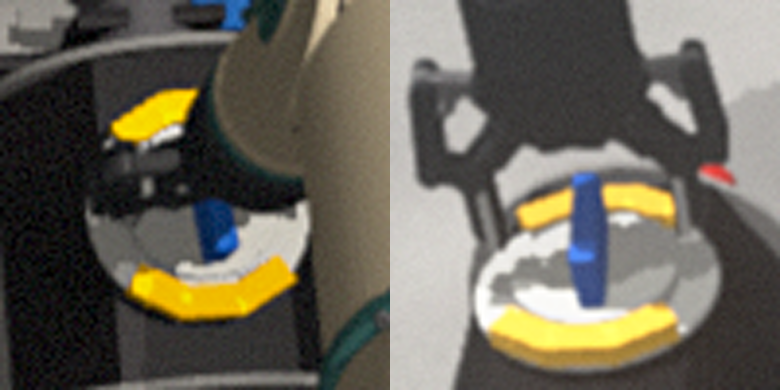

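The fingers now straddle the handle symmetrically: tips at (490,243) and (683,235), handle mid at about (585,215). Closing.

Request:
{"op": "move_arm", "data": {"targets": "-1 0 0 0 0 0 0; -1 0 0 0 0 0 0; -1 0 0 0 0 0 0; -1 0 0 0 0 0 0; -1 0 0 0 0 0 0"}}

```text
clock: 7.48
eef_pos: [554.9, -167.3, 185.0]
tool_rot: [3.141, -0.0, 0.151]
force: [0.5, -0.5, -0.8]
width: 25.3
gripper_force: 0.0
```

Request:
{"op": "move_arm", "data": {"targets": "-1 0 0 0 0 0 0; -1 0 0 0 0 0 0; -1 0 0 0 0 0 0; -1 0 0 0 0 0 0; -1 0 0 0 0 0 0"}}

```text
clock: 7.9
eef_pos: [555.0, -167.4, 185.1]
tool_rot: [3.141, -0.001, 0.151]
force: [-0.7, -0.2, 3.6]
width: 13.1
gripper_force: 59.4
```

```bash
cat > rock.py <<'E'
from p import *
# rock about axle at (mouth xy, true z108) ; true z = rep+38 -> axle rep z = 70
s=read_state();p,r=pose(s);print(p.round(1),s["tool_rot"].round(3),s["force"].round(1),s["width"])
a=np.array([np.cos(.084),np.sin(.084),0]); m=np.array([557,-168,70.])
m=m+np.dot(p-m,a)*a; m[:2]=p[:2]
def at(ph):
    q=R.from_rotvec(np.radians(ph)*a); return q.apply(p-m)+m, q*r
st=(p,r);prev=0
for tgt in(11,-11,11,-11,0):
    n=int(np.ceil(abs(tgt-prev)/3.0)); w=[(-1,*at(prev+(tgt-prev)*i/n),1) for i in range(1,n+1)]
    print("to",tgt); st=plan(w,start=st,nd=2,ar=.5); prev=tgt
E
python3 rock.py
```

```text
[ 555.  -167.4  185.1] [ 3.141e+00 -1.000e-03  1.510e-01] [-0.7 -0.2  3.6] 13.08942883347551
to 11
-1 -0.04 0.55 0.01 2.5 0 0; -1 -0.03 0.55 0.02 3 0.5 0; -1 -0.04 0.55 0.01 2.5 0 0; -1 -0.04 0.55 0.02 3 0 0
end [ 556.8 -189.3  183. ] [-169.    -0.5    8.6]
to -11
-1 0.04 -0.55 0.01 -3 0 0; -1 0.04 -0.55 0.01 -2.5 0 0; -1 0.03 -0.55 0.02 -3 -0.5 0; -1 0.04 -0.55 0.01 -2.5 0 0; -1 0.04 -0.55 0.01 -2.5 0 0
-1 0.03 -0.55 0.01 -3 -0.5 0; -1 0.04 -0.55 0.02 -2.5 0 0; -1 0.04 -0.55 0.01 -3 0 0
end [ 553.2 -145.6  183. ] [169.    0.5   8.6]
to 11
-1 -0.04 0.55 0.02 3 0 0; -1 -0.04 0.55 0.01 2.5 0 0; -1 -0.03 0.55 0.01 3 0.5 0; -1 -0.04 0.55 0.01 2.5 0 0; -1 -0.04 0.55 0.02 2.5 0 0
-1 -0.03 0.55 0.01 3 0.5 0; -1 -0.04 0.55 0.01 2.5 0 0; -1 -0.04 0.55 0.02 3 0 0
end [ 556.8 -189.3  183. ] [-169.    -0.5    8.6]
to -11
-1 0.04 -0.55 0.01 -3 0 0; -1 0.04 -0.55 0.01 -2.5 0 0; -1 0.03 -0.55 0.02 -3 -0.5 0; -1 0.04 -0.55 0.01 -2.5 0 0; -1 0.04 -0.55 0.01 -2.5 0 0
-1 0.03 -0.55 0.02 -3 -0.5 0; -1 0.04 -0.55 0.01 -2.5 0 0; -1 0.04 -0.55 0.01 -3 0 0
end [ 553.2 -145.6  183. ] [169.    0.5   8.6]
to 0
-1 -0.04 0.55 0.02 3 0 0; -1 -0.04 0.55 0.01 2.5 0 0; -1 -0.03 0.55 0.01 3 0.5 0; -1 -0.04 0.55 0.01 2.5 0 0
end [ 555.  -167.4  185.1] [180.   -0.    8.6]
```

Request:
{"op": "move_arm", "data": {"targets": "-1 0 0.5 0 2.5 0 0; -1 0 0.5 0 3 0.5 0; -1 0 0 0 0 0 0; -1 0 0 0 0 0 0"}}

```text
clock: 8.23
eef_pos: [555.9, -178.8, 184.7]
tool_rot: [-3.047, -0.008, 0.148]
force: [-3.0, -1.7, 7.6]
width: 13.0
gripper_force: 60.5
```

```bash
python3 -c "
from p import *
s=read_state();print(s['eef_pos'],np.degrees(s['tool_rot']),s['force'],s['torque'],s['width'])"
```

```text
[ 555.8777007  -178.75217387  184.6777367 ] [-174.58176305   -0.46830612    8.46945849] [-3.03904789 -1.67941631  7.59507215] [-0.73799173  0.55227363 -0.0485321 ] 13.008755474063527
```

Small forces, and the arc fits a radius of about 115 mm, so the offset is along world z. Continue rocking.

Request:
{"op": "move_arm", "data": {"targets": "-1 0 0.6 0 3 0 0; -1 0 0.6 0 3 0 0; -1 0 0 0 0 0 0; -1 0 0 0 0 0 0"}}

```text
clock: 8.57
eef_pos: [556.8, -187.3, 183.2]
tool_rot: [-2.938, -0.006, 0.15]
force: [-6.2, 2.2, 11.3]
width: 13.0
gripper_force: 61.6
```

Request:
{"op": "move_arm", "data": {"targets": "-1 0 -0.6 0 -3 0 0; -1 0 -0.6 0 -3 0 0; -1 0 -0.5 0 -3 -0.5 0; -1 0 -0.5 0 -2.5 0 0; -1 0 0 0 0 0 0"}}

```text
clock: 8.98
eef_pos: [554.5, -162.1, 185.8]
tool_rot: [3.141, 0.0, 0.159]
force: [-0.6, 2.7, -0.0]
width: 13.2
gripper_force: 60.4
```

```bash
python3 -c "
from p import *
s=read_state();print(s['eef_pos'],np.degrees(s['tool_rot']),s['force'],s['torque'],s['width'])"
```

```text
[ 554.53593523 -162.0808011   185.76960828] [1.79980217e+02 1.51443713e-02 9.08341725e+00] [-0.59239284  2.74283971 -0.0307934 ] [ 0.17780405  0.08617844 -0.00544762] 13.192019251057355
```

Request:
{"op": "move_arm", "data": {"targets": "-1 0 -0.5 0 -2.5 0 0; -1 0 -0.5 0 -3 -0.5 0; -1 0 -0.5 0 -3 0 0; -1 0 -0.6 0 -3 0 0; -1 0 0 0 0 0 0"}}

```text
clock: 9.4
eef_pos: [552.4, -146.1, 183.8]
tool_rot: [2.936, 0.008, 0.155]
force: [2.7, -5.4, -1.8]
width: 12.7
gripper_force: 60.8
```

Request:
{"op": "move_arm", "data": {"targets": "-1 0 0 0 0 0 0; -1 0 0 0 0 0 0"}}

```text
clock: 9.57
eef_pos: [552.6, -149.3, 184.8]
tool_rot: [2.937, 0.007, 0.15]
force: [2.2, -5.0, -0.1]
width: 12.8
gripper_force: 61.1
```

Request:
{"op": "move_arm", "data": {"targets": "-1 0 0.6 0 3 0 0; -1 0 0.5 0 3 0 0; -1 0 0.5 0 3 0.5 0; -1 0 0.5 0 2.5 0 0; -1 0 0 0 0 0 0"}}

```text
clock: 9.98
eef_pos: [554.1, -172.5, 186.1]
tool_rot: [3.14, 0.001, 0.144]
force: [0.6, -0.4, -2.6]
width: 12.6
gripper_force: 61.0
```

Request:
{"op": "move_arm", "data": {"targets": "-1 0 0 0 0 0 0; -1 0 0 0 0 0 0"}}

```text
clock: 10.15
eef_pos: [554.3, -166.0, 186.2]
tool_rot: [-3.141, 0.001, 0.152]
force: [-0.0, 1.5, -2.8]
width: 13.3
gripper_force: 61.0
```

Request:
{"op": "move_arm", "data": {"targets": "-1 0 0.5 0 2.5 0 0; -1 0 0.5 0 3 0.5 0; -1 0 0.6 0 3 0 0; -1 0 0.6 0 3 0 0; -1 0 0 0 0 0 0"}}

```text
clock: 10.57
eef_pos: [557.1, -188.3, 183.9]
tool_rot: [-2.936, -0.006, 0.149]
force: [-1.3, 4.4, -0.7]
width: 13.1
gripper_force: 61.6
```

Request:
{"op": "move_arm", "data": {"targets": "-1 0 0 0 0 0 0; -1 0 0 0 0 0 0"}}

```text
clock: 10.73
eef_pos: [557.0, -184.6, 185.2]
tool_rot: [-2.938, -0.006, 0.155]
force: [-3.3, 5.6, -1.1]
width: 13.0
gripper_force: 61.4
```

Request:
{"op": "move_arm", "data": {"targets": "-1 0 -0.6 0 -3 0 0; -1 0 -0.6 0 -3 0 0; -1 0 -0.5 0 -3 -0.5 0; -1 0 -0.5 0 -2.5 0 0; -1 0 0 0 0 0 0"}}

```text
clock: 11.15
eef_pos: [555.2, -164.2, 187.1]
tool_rot: [3.137, -0.0, 0.16]
force: [4.8, -5.6, -17.0]
width: 12.8
gripper_force: 60.5
```

Request:
{"op": "move_arm", "data": {"targets": "-1 0 -0.5 0 -2.5 0 0; -1 0 -0.5 0 -3 -0.5 0; -1 0 -0.5 0 -3 0 0; -1 0 -0.6 0 -3 0 0; -1 0 0 0 0 0 0"}}

```text
clock: 11.57
eef_pos: [551.6, -145.5, 184.5]
tool_rot: [2.935, 0.01, 0.158]
force: [7.6, -11.4, -15.6]
width: 12.8
gripper_force: 62.5
```

Request:
{"op": "move_arm", "data": {"targets": "-1 0 0 0 0 0 0; -1 0 0 0 0 0 0; -1 0 0.6 0 3 0 0; -1 0 0.5 0 3 0 0"}}

```text
clock: 11.9
eef_pos: [551.9, -156.8, 187.0]
tool_rot: [3.046, 0.012, 0.155]
force: [-0.8, -4.4, -17.9]
width: 12.6
gripper_force: 62.5
```

Request:
{"op": "move_arm", "data": {"targets": "-1 0 0.5 0 3 0.5 0; -1 0 0.5 0 2.5 0 0; -1 0 0 0 0 0 0; -1 0 0 0 0 0 0; -1 0 0 0 0 0 0"}}

```text
clock: 12.32
eef_pos: [552.9, -165.7, 187.8]
tool_rot: [-3.141, 0.004, 0.153]
force: [-2.4, -1.1, -14.8]
width: 13.3
gripper_force: 62.8
```

Run:
```python
from p import *
s=read_state();print(s['eef_pos'],np.degrees(s['tool_rot']),s['force'],s['torque'],s['width'],s["qpos"])
```

```text
[ 552.90856533 -165.70707689  187.81459154] [-179.98841398    0.21722757    8.76691216] [ -2.42515252  -1.06758338 -14.77183696] [-0.37579124  0.24171409 -0.19759832] 13.319630101531345 [ 0.31800841  0.53142798 -0.11685058  1.7259441   0.07748398  0.89228792
 -1.24953571]
```

Request:
{"op": "move_arm", "data": {"targets": "-1 0.1 0.1 0.2 0 0 0; -1 0.1 0 0 0 0 0; -1 0 0 0 0 0 0"}}

```text
clock: 12.57
eef_pos: [557.7, -166.8, 187.8]
tool_rot: [3.141, -0.001, 0.153]
force: [-0.3, 0.9, -6.2]
width: 12.4
gripper_force: 64.2
```

Request:
{"op": "move_arm", "data": {"targets": "-1 0 0 0 0 0 -5; -1 0 0 0 0 0 -5; -1 0 0 0 0 0 -5; -1 0 0 0 0 0 -5; -1 0 0 0 0 0 0"}}

```text
clock: 12.98
eef_pos: [557.6, -168.3, 187.7]
tool_rot: [3.14, -0.001, 0.503]
force: [0.1, -0.6, -4.4]
width: 13.0
gripper_force: 64.4
```

Run:
```python
from p import *
s=read_state();print(s['eef_pos'],np.degrees(s['tool_rot']),s['force'],s['torque'],s['width'],s["qpos"])
```

```text
[ 557.63086903 -168.32222011  187.70589387] [ 1.79891371e+02 -6.03875283e-02  2.87987453e+01] [ 0.10913059 -0.58600372 -4.41992513] [-0.1525642   0.26573712  0.03308803] 12.982197539031667 [ 0.38314163  0.54083004 -0.21361375  1.71563159  0.14099192  0.8980475
 -0.95687799]
```

Request:
{"op": "move_arm", "data": {"targets": "-1 0 0 0.1 0 0 -6; -1 0 0 0 0 0 -6; -1 0 0 0 0 0 -6; -1 0 0 0 0 0 -6; -1 0 0 0 0 0 -6"}}

```text
clock: 13.4
eef_pos: [558.5, -168.1, 187.3]
tool_rot: [3.138, -0.001, 1.026]
force: [0.3, -0.5, -4.5]
width: 13.3
gripper_force: 64.5
```

Request:
{"op": "move_arm", "data": {"targets": "-1 0 0 0 0 0 -6; -1 0 0 0 0 0 -6; -1 0 0 0 0 0 -6; -1 0 0 0 0 0 -6; -1 0 0 0 0 0 -6"}}

```text
clock: 13.82
eef_pos: [558.7, -167.7, 187.4]
tool_rot: [3.138, 0.001, 1.55]
force: [0.4, 0.1, -2.5]
width: 12.8
gripper_force: 64.7
```

Request:
{"op": "move_arm", "data": {"targets": "-1 0 0 0 0 0 -6; -1 0 0 0 0 0 0; -1 0 0 0 0 0 0"}}

```text
clock: 14.07
eef_pos: [558.0, -167.8, 186.9]
tool_rot: [3.139, 0.0, 1.648]
force: [-0.2, -0.8, -2.4]
width: 12.6
gripper_force: 64.7
```

Run:
```python
from p import *
s=read_state();print(s['eef_pos'],np.degrees(s['tool_rot']),s['force'],s['torque'],s['width'],s["qpos"])
```

```text
[ 558.04931502 -167.84988928  186.94429554] [1.79852600e+02 2.70251644e-02 9.44024903e+01] [-0.23013944 -0.76935973 -2.36129623] [-0.00692444  0.0066776  -0.02032363] 12.64728101925907 [ 0.58034804  0.58077959 -0.5288053   1.71033571  0.34903958  0.94284201
 -0.00711078]
```

Request:
{"op": "move_arm", "data": {"targets": "-1 0 0 -0.5 0 0 0; -1 0 0 -0.5 0 0 0; -1 0 0 -0.5 0 0 0; -1 0 0 0 0 0 0"}}

```text
clock: 14.4
eef_pos: [558.0, -167.9, 202.7]
tool_rot: [3.139, 0.001, 1.651]
force: [-0.2, 0.5, -2.7]
width: 12.9
gripper_force: 64.7
```

Request:
{"op": "move_arm", "data": {"targets": "-1 0 0 -1 0 0 0; -1 0 0 -2 0 0 0; -1 0 0 -3 0 0 0; -1 0 0 -3 0 0 0; -1 0 0 -3 0 0 0"}}

```text
clock: 14.82
eef_pos: [556.5, -167.7, 322.9]
tool_rot: [-3.142, -0.0, 1.652]
force: [-0.2, -0.0, -3.4]
width: 13.1
gripper_force: 64.6
```

```bash
cat > st.py <<'E'
from p import *
y6=np.radians(6); up=np.array([np.cos(y6),np.sin(y6),0]); ty=np.array([-np.sin(y6),np.cos(y6),0])
# lid tilt: normal = (-sin20*up + cos20 z): rotate about ty by -20deg
s=read_state();p,r=pose(s);print(p.round(1),np.degrees(s["tool_rot"]).round(1),s["force"].round(2),s["width"])
E
python3 - <<'E'
from st import *
q=R.from_rotvec(np.radians(-20)*ty)*down(96)
print(np.degrees(q.as_euler("xyz")), q.apply([0,0,1]))
st=plan([(-1,[520,60,330],down(96)),(-1,[452,365,330],down(96)),(-1,[452,365,270],q)])
E
```

```text
[ 556.5 -167.7  322.9] [-180.    -0.    94.6] [-0.18 -0.05 -3.37] 13.108496743698383
[160.   0.  96.] [ 0.34014652  0.03575084 -0.93969262]
-1 3.3 -0.3 -0.1 0 0 0; -1 3.3 -0.2 -0.1 0 0 0; -1 3.3 -0.3 -0.1 0 0 -1; -1 3.2 -0.2 -0.1 0 0 0; -1 3.3 -0.2 -0.1 0 0 0
-1 3.3 -0.2 -0.1 0 0 0; -1 3.3 -0.2 -0.1 0 0 0; -1 3.4 -0.4 0 0 0 0; -1 3.5 -0.4 0 0 0 0; -1 3.4 -0.4 0 0 0 0
-1 3.5 -0.5 0 0 0 0; -1 3.4 -0.4 0 0 0 0; -1 3.5 -0.4 0 0 0 0; -1 3.4 -0.4 0 0 0 0; -1 3.5 -0.4 0 0 0 0
-1 3.4 -0.4 0 0 0 0; -1 0 0 1.5 -5 0 0; -1 0 -0.1 1.5 -5 0 0; -1 0 -0.3 1.5 -5 0 0; -1 0 -0.4 1.4 -5 0 0
end [452.1 364.8 270.2] [160.   -0.   95.6]
```

Request:
{"op": "move_arm", "data": {"targets": "-1 3.3 -0.3 -0.1 0 0 0; -1 3.3 -0.2 -0.1 0 0 0; -1 3.3 -0.3 -0.1 0 0 -1; -1 3.2 -0.2 -0.1 0 0 0; -1 3.3 -0.2 -0.1 0 0 0"}}

```text
clock: 15.23
eef_pos: [529.9, -4.3, 326.8]
tool_rot: [3.141, 0.0, 1.669]
force: [-0.3, 0.0, -2.9]
width: 12.6
gripper_force: 64.8
```

Request:
{"op": "move_arm", "data": {"targets": "-1 3.3 -0.2 -0.1 0 0 0; -1 3.3 -0.2 -0.1 0 0 0; -1 3.4 -0.4 0 0 0 0; -1 3.5 -0.4 0 0 0 0; -1 3.4 -0.4 0 0 0 0"}}

```text
clock: 15.65
eef_pos: [497.1, 162.6, 328.8]
tool_rot: [3.141, -0.0, 1.669]
force: [1.7, 0.2, -2.6]
width: 12.9
gripper_force: 64.8
```

Request:
{"op": "move_arm", "data": {"targets": "-1 3.5 -0.5 0 0 0 0; -1 3.4 -0.4 0 0 0 0; -1 3.5 -0.4 0 0 0 0; -1 3.4 -0.4 0 0 0 0; -1 3.5 -0.4 0 0 0 0"}}

```text
clock: 16.07
eef_pos: [459.4, 332.3, 328.7]
tool_rot: [3.141, 0.0, 1.669]
force: [0.1, -0.4, -2.5]
width: 12.9
gripper_force: 64.8
```

Request:
{"op": "move_arm", "data": {"targets": "-1 3.4 -0.4 0 0 0 0; -1 0 0 1.5 -5 0 0; -1 0 -0.1 1.5 -5 0 0; -1 0 -0.3 1.5 -5 0 0; -1 0 -0.4 1.4 -5 0 0"}}

```text
clock: 16.48
eef_pos: [451.9, 364.9, 268.6]
tool_rot: [2.789, -0.002, 1.67]
force: [1.1, 0.1, -3.2]
width: 12.7
gripper_force: 64.8
```

Run:
```python
from st import *
n=np.array([-.342*up[0],-.342*up[1],.94]); c=np.array([456,365,85.]);tip=c+27*n-[0,0,38]
q=R.from_rotvec(np.radians(-20)*ty)*down(96)
print(tip, s["qpos"].round(2))
plan([(-1,tip+80*n,q),(-1,tip+15*n,q)],step=25)
```

```text
[451.9 364.9 268.6] [ 1.598e+02 -1.000e-01  9.570e+01] [ 1.07  0.11 -3.23] 12.734262555419823
[446.81658482 364.03478417  72.38      ] [-0.47  0.35 -0.56  1.91  0.66  0.8  -1.32]
-1 0 -1.2 1.7 0 0 0; -1 0 -1.2 1.7 0 0 0; -1 0 -1.2 1.7 0 0 0; -1 -0.1 -1.2 1.7 0 0 0; -1 0 -1.2 1.7 0 0 0
-1 0 -1.2 1.7 0 0 0; -1 0 0 2.2 0 0 0; -1 0 0 2.2 0 0 0; -1 0 -0.1 2.1 0 0 0
end [441.2 363.2  86.6] [ 1.598e+02 -1.000e-01  9.570e+01]
```

Request:
{"op": "move_arm", "data": {"targets": "-1 0 -1.2 1.7 0 0 0; -1 0 -1.2 1.7 0 0 0; -1 0 -1.2 1.7 0 0 0; -1 -0.1 -1.2 1.7 0 0 0; -1 0 -1.2 1.7 0 0 0"}}

```text
clock: 16.9
eef_pos: [425.1, 360.8, 167.7]
tool_rot: [2.792, -0.001, 1.668]
force: [0.5, 0.5, -3.0]
width: 12.4
gripper_force: 64.7
```

Request:
{"op": "move_arm", "data": {"targets": "-1 0 -1.2 1.7 0 0 0; -1 0 0 2.2 0 0 0; -1 0 0 2.2 0 0 0; -1 0 0 0 0 0 0; -1 0 0 0 0 0 0"}}

```text
clock: 17.32
eef_pos: [434.7, 361.6, 106.1]
tool_rot: [2.793, 0.001, 1.669]
force: [-1.0, -0.5, -1.9]
width: 12.7
gripper_force: 64.6
```

Run:
```python
from st import *
n=np.array([-.342*up[0],-.342*up[1],.94])
out=[];k=3.9
lid=p+[0,0,38]-27*n
for nm,(x0,y0) in(("top",(90,160)),("scene",(345,150))):
    c=cam(nm); im=cv2.resize(c[0][y0:y0+110,x0:x0+100],None,fx=k,fy=k,interpolation=cv2.INTER_CUBIC)
    for P,col in[(lid,(255,0,0)),(lid+18*n,(255,0,255)),(np.array([456,365,85.]),(0,200,0))]+[(lid+8*n+42*(np.cos(t)*ty+np.sin(t)*np.cross(ty,n)),(255,0,0)) for t in np.arange(8)*np.pi/4]:
        u=((proj(c,P)-[x0,y0])*k).astype(int); cv2.circle(im,tuple(int(v) for v in u),3,col,-1)
    out.append(im)
save("st1",np.hstack(out))
```

```text
[434.7 361.6 106.1] [1.60e+02 1.00e-01 9.56e+01] [-0.99 -0.49 -1.92] 12.733482077563147
```

View pics/st1.png

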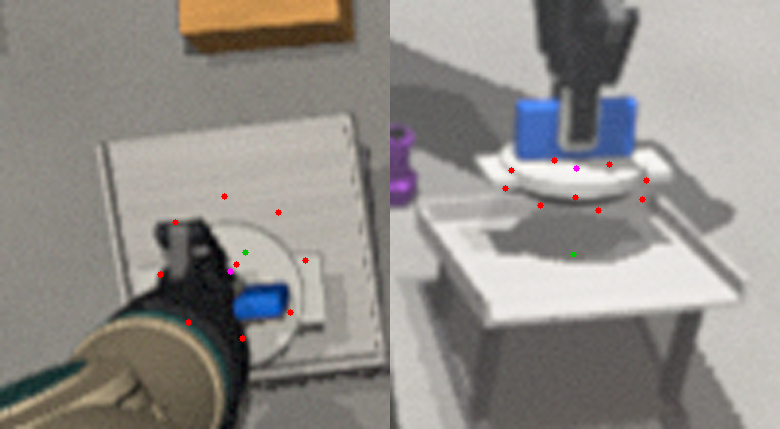

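The lid hangs about 14 mm toward -x of my prediction (top view: actual disc centre about (232,292), predicted (235,265)). So the 38 mm offset runs along the tool axis. Correcting: 13 mm upslope, then down along the normal to contact.

Request:
{"op": "move_arm", "data": {"targets": "-1 0.2 1.3 1 0 0 0; -1 0 0 1 0 0 0; -1 0 0 1 0 0 0; -1 0 0 0.4 0 0 0; -1 0 0 0 0 0 0"}}

```text
clock: 17.83
eef_pos: [458.6, 366.2, 79.4]
tool_rot: [2.792, -0.0, 1.669]
force: [-0.1, -0.3, -2.6]
width: 12.9
gripper_force: 64.7
```

Request:
{"op": "move_arm", "data": {"targets": "-1 0 0 0.2 0 0 0; -1 0 0 0 0 0 0"}}

```text
clock: 18.0
eef_pos: [459.1, 366.6, 77.7]
tool_rot: [2.792, -0.001, 1.67]
force: [0.3, -0.0, -2.5]
width: 12.9
gripper_force: 64.7
```

Request:
{"op": "move_arm", "data": {"targets": "-1 0 0 0.2 0 0 0; -1 0 0 0 0 0 0"}}

```text
clock: 18.17
eef_pos: [459.8, 366.3, 75.3]
tool_rot: [2.792, -0.0, 1.67]
force: [0.2, -0.5, -3.2]
width: 13.0
gripper_force: 64.7
```

Request:
{"op": "move_arm", "data": {"targets": "-1 0 0 0.2 0 0 0; -1 0 0 0 0 0 0"}}

```text
clock: 18.33
eef_pos: [460.4, 366.5, 73.8]
tool_rot: [2.792, -0.0, 1.67]
force: [-1.8, -1.0, 1.6]
width: 12.8
gripper_force: 65.4
```

Request:
{"op": "move_arm", "data": {"targets": "-1 0 0 0.1 0 0 0; -1 0 0 0 0 0 0"}}

```text
clock: 18.5
eef_pos: [460.6, 366.4, 73.6]
tool_rot: [2.791, -0.0, 1.67]
force: [-6.4, -3.3, 12.2]
width: 13.0
gripper_force: 67.0
```

Request:
{"op": "move_arm", "data": {"targets": "-1 0 0 0.1 0 0 0; -1 0 0 0 0 0 0"}}

```text
clock: 18.67
eef_pos: [460.9, 366.2, 73.5]
tool_rot: [2.79, -0.0, 1.669]
force: [-9.4, -6.3, 20.6]
width: 13.0
gripper_force: 68.5
```

Request:
{"op": "move_arm", "data": {"targets": "-1 0 0 -0.2 0 0 0; -1 0 0 0 0 0 0; 0 0 0 0 0 0 0; 0 0 0 0 0 0 0; 1 0 0 0 0 0 0"}}

```text
clock: 19.08
eef_pos: [460.7, 366.4, 73.1]
tool_rot: [2.792, -0.0, 1.669]
force: [-0.3, 0.1, 0.0]
width: 48.6
gripper_force: 0.0
```

Request:
{"op": "move_arm", "data": {"targets": "1 0 0 0 0 0 0; 1 0 0 0 0 0 0; 1 0 0 0 0 0 0; 1 0 0 0 0 0 0; 1 0 0 0 0 0 0"}}

```text
clock: 19.5
eef_pos: [460.4, 366.3, 73.1]
tool_rot: [2.793, 0.0, 1.67]
force: [-0.1, -0.5, 0.2]
width: 85.6
gripper_force: 0.0
```

Request:
{"op": "move_arm", "data": {"targets": "1 0 0 0 0 0 0; 1 0 0 0 0 0 0; 1 0 0 0 0 0 0; 1 0 0 0 0 0 0; 1 0 0 0 0 0 0"}}

```text
clock: 19.92
eef_pos: [460.4, 366.3, 73.2]
tool_rot: [2.793, 0.0, 1.67]
force: [0.2, 0.1, -0.2]
width: 85.6
gripper_force: 0.0
```

Run:
```python
from st import *
json.dump([p.tolist(),r.as_matrix().tolist()],open("standgrasp.json","w")); print(s["qpos"].round(3).tolist())
# route to fitting at (524,217.6): true tip = rep + 38 up
n=np.array([-.342*up[0],-.342*up[1],.94])
plan([(1,p+80*n,r),(1,[470,330,230],down(96)),(1,[524.3,217.6,180],down(96))])
```

```text
[460.4 366.3  73.2] [160.    0.   95.7] [ 0.19  0.07 -0.18] 85.55571265798993
[-0.701, 0.639, -0.262, 2.098, 1.204, 0.432, -1.913]
1 0 0 -2.7 0 0 0; 1 0 0 -2.6 0 0 0; 1 0 0 -2.7 0 0 0; 1 -0.9 1.5 -1.6 5 0 0; 1 -1 1.3 -1.8 5 0 0
1 -0.9 1.2 -1.9 5 0 0; 1 -0.9 1 -1.9 5 0 0; 1 -2.9 1.1 1.2 0 0 0; 1 -3 1 1.3 0 0 0; 1 -2.9 1.1 1.2 0 0 0
1 -2.9 1.1 1.3 0 0 0
end [524.3 217.8 179.9] [-180.     0.    95.7]
```

Request:
{"op": "move_arm", "data": {"targets": "1 0 0 -2.7 0 0 0; 1 0 0 -2.6 0 0 0; 1 0 0 -2.7 0 0 0; 1 -0.9 1.5 -1.6 5 0 0; 1 -1 1.3 -1.8 5 0 0"}}

```text
clock: 20.33
eef_pos: [445.0, 351.4, 178.4]
tool_rot: [2.916, 0.006, 1.672]
force: [1.3, 0.1, -0.9]
width: 85.6
gripper_force: 0.0
```

Request:
{"op": "move_arm", "data": {"targets": "1 -0.9 1.2 -1.9 5 0 0; 1 -0.9 1 -1.9 5 0 0; 1 -2.9 1.1 1.2 0 0 0; 1 -3 1 1.3 0 0 0; 1 -2.9 1.1 1.2 0 0 0"}}

```text
clock: 20.75
eef_pos: [507.7, 247.1, 184.1]
tool_rot: [3.086, 0.007, 1.663]
force: [0.4, -0.6, 0.0]
width: 84.9
gripper_force: 0.0
```

```bash
cat > fit.py <<'E'
from p import *
T=cam("top");S=cam("scene")
def br(c,roi):
    x0,y0,x1,y1=roi; hsv=cv2.cvtColor(c[0],cv2.COLOR_RGB2HSV); m=cv2.inRange(hsv,(10,120,60),(32,255,255)); k=np.zeros_like(m);k[y0:y1,x0:x1]=m[y0:y1,x0:x1]
    n,l,st,ce=cv2.connectedComponentsWithStats(k); return [(int(st[i][4]),ce[i].round(1).tolist(),ray(c,ce[i],30).round(1).tolist()) for i in range(1,n) if st[i][4]>25]
print("top",*br(T,(150,150,320,290)),sep="\n"); print("scene",*br(S,(235,195,355,300)),sep="\n")
s=read_state();p,r=pose(s);print(p.round(1),np.degrees(s["tool_rot"]).round(1),s["width"],s["qpos"].round(2))
E
python3 fit.py
python3 - <<'E'
from h import *
T=cam("top");S=cam("scene"); save("st2",np.hstack([cv2.resize(c[y:y+110,x:x+100],None,fx=3.9,fy=3.9,interpolation=cv2.INTER_CUBIC) for c,x,y in((T[0],100,170),(S[0],345,170))]))
E
```

```text
top
(40, [223.1, 150.8], [652.3, 211.6, 30.0])
scene
(206, [276.2, 219.9], [417.3, 98.7, 30.0])
(220, [327.3, 255.1], [532.6, 214.9, 30.0])
(249, [274.7, 258.9], [546.0, 95.7, 30.0])
[508.7 240.3 181.7] [177.1   0.8  94.8] 85.63058930472128 [-0.09  0.56 -0.65  1.81  0.48  0.89 -0.88]
```

View pics/st2.png

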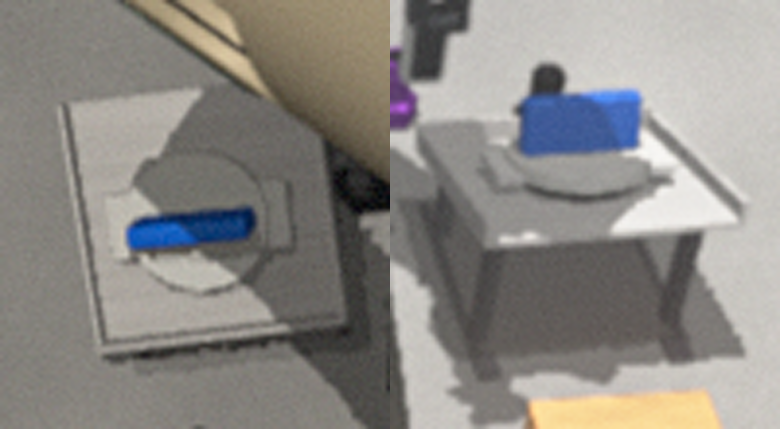

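The lid lies handle-up near the middle of the stand (handle at (190,230) top, (580,125) scene), and the fittings are unmoved. On to the first fitting.

Run:
```python
from p import *
plan([(1,[526,216.5,100],down(95)),(1,[526,216.5,20],down(95)),(1,[526,216.5,-12],down(95),2)],step=30)
```

```text
1 -0.8 0.3 2.1 1 0 0; 1 -0.8 0.3 2.1 1 0 0; 1 -0.8 0.4 2.1 0 0 0; 1 -0.8 0.4 2.2 1 0 0; 1 0 0 2.7 0 0 0
1 0 0 2.6 0 0 0; 1 0.1 0 2.7 0 0 0; 1 0 0 1.6 0 0 0; 1 0 0 1.6 0 0 0
end [526.5 216.7 -12.5] [179.9   0.4  95.2]
```

Request:
{"op": "move_arm", "data": {"targets": "1 0 0 0 0 0 0; 1 0 0 0 0 0 0; 1 0 0 0 0 0 0"}}

```text
clock: 21.2
eef_pos: [506.1, 250.3, 184.8]
tool_rot: [3.086, 0.006, 1.667]
force: [-0.3, 0.4, 0.0]
width: 85.4
gripper_force: 0.0
```

Run:
```python
from p import *
print(pose()[0],np.degrees(read_state()["tool_rot"]))
plan([(1,[526,216.5,100],down(95)),(1,[526,216.5,20],down(95)),(1,[526,216.5,-12],down(95),2)],step=30)
```

```text
[506.11244961 250.29713771 184.79932709] [176.8324854    0.35997543  95.48884629]
1 -0.9 0.3 2.1 1 0 0; 1 -0.9 0.3 2.2 1 0 0; 1 -0.8 0.4 2.1 0 0 0; 1 -0.9 0.4 2.2 1 0 0; 1 0 0 2.7 0 0 0
1 0 0 2.6 0 0 0; 1 0 -0.1 2.7 0 0 0; 1 0 0 1.6 0 0 0; 1 0.1 0 1.6 0 0 0
end [525.6 216.8 -12.5] [179.8   0.4  95.5]
```

Request:
{"op": "move_arm", "data": {"targets": "1 -0.9 0.3 2.1 1 0 0; 1 -0.9 0.3 2.2 1 0 0; 1 -0.8 0.4 2.1 0 0 0; 1 -0.9 0.4 2.2 1 0 0; 1 0 0 2.7 0 0 0"}}

```text
clock: 21.62
eef_pos: [529.3, 213.6, 71.9]
tool_rot: [3.136, 0.008, 1.662]
force: [1.4, 0.2, 0.3]
width: 85.3
gripper_force: 0.0
```

Request:
{"op": "move_arm", "data": {"targets": "1 0 0 2.6 0 0 0; 1 0 -0.1 2.7 0 0 0; 1 0 0 0 0 0 0; 1 0 0 0 0 0 0"}}

```text
clock: 21.95
eef_pos: [524.8, 214.7, 18.5]
tool_rot: [-3.142, 0.008, 1.666]
force: [1.2, 0.5, 0.9]
width: 85.5
gripper_force: 0.0
```

Run:
```python
from p import *
print(pose()[0],np.degrees(read_state()["tool_rot"]))
S=cam("scene"); save("f1",S[0][190:290,280:390],5)
```

```text
[524.79377583 214.7131495   18.49114074] [-179.99850459    0.43675421   95.44579286]
```

View pics/f1.png

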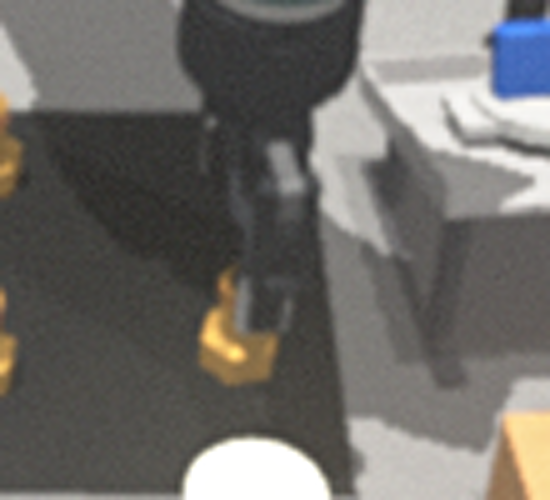

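Run:
```python
from p import *
S=cam("scene");f=lambda P:((proj(S,P)-[280,190])*5).round(0)
for x in(567,573,580): print(x,[f([x,214.7,z]) for z in(57,70)], [f([x,205,z]) for z in(57,70)])
for P in([526,216.5,54],[526,216.5,4],[526,216.5,20],[526,208,20]): print(P,f(P))
```

```text
567 [array([247., 341.]), array([249., 320.])] [array([225., 340.]), array([227., 320.])]
573 [array([248., 351.]), array([250., 330.])] [array([225., 351.]), array([228., 330.])]
580 [array([249., 363.]), array([251., 342.])] [array([227., 362.]), array([229., 342.])]
[526, 216.5, 54] [243. 278.]
[526, 216.5, 4] [235. 354.]
[526, 216.5, 20] [237. 330.]
[526, 208, 20] [219. 330.]
```

The near finger tip at (262,325) matches the reported position once yaw is allowed for, and the fitting's hexagon is at (240,345). The gripper is about 2–3 mm off in y. Descend and grip.

Request:
{"op": "move_arm", "data": {"targets": "1 0.2 0 1.5 0 0 0; 1 0 0 1.5 0 0 0; 1 0 0 0 0 0 0; -1 0 0 0 0 0 0; -1 0 0 0 0 0 0"}}

```text
clock: 22.47
eef_pos: [526.9, 216.6, -9.4]
tool_rot: [3.137, 0.006, 1.664]
force: [0.6, 0.4, 0.5]
width: 64.1
gripper_force: 0.0
```

Request:
{"op": "move_arm", "data": {"targets": "-1 0 0 0 0 0 0; -1 0 0 0 0 0 0; -1 0 0 0 0 0 0; -1 0 0 0 0 0 0; -1 0 0 0 0 0 0"}}

```text
clock: 22.88
eef_pos: [526.3, 216.0, -10.2]
tool_rot: [3.138, 0.007, 1.664]
force: [-1.1, -1.6, 6.1]
width: 20.4
gripper_force: 58.5
```

Request:
{"op": "move_arm", "data": {"targets": "-1 0 0 0 0 0 0; -1 0 0 0 0 0 0; -1 0 0 0 0 0 0"}}

```text
clock: 23.13
eef_pos: [526.3, 216.0, -10.2]
tool_rot: [3.138, 0.007, 1.664]
force: [-1.4, -0.8, 5.4]
width: 20.0
gripper_force: 58.5
```

Run:
```python
from p import *
s=read_state();print(pose()[0],s["width"],s["gripper_force"])
plan([(-1,[526,216,170],down(95)),(-1,[540,30,255],down(95)),(-1,[558,-168,255],down(95)),(-1,[558,-168,188],down(95),3)])
```

```text
[526.25995947 215.99697374 -10.2335744 ] 20.032235258022457 58.47330987453461
-1 0 0 -3.6 0 0 0; -1 -0.1 0 -3.6 0 0 0; -1 0 0 -3.6 0 0 0; -1 0 0 -3.6 0 0 0; -1 0 0 -3.6 0 0 0
-1 -3.1 0 -1.4 0 0 0; -1 -3.1 -0.1 -1.4 0 0 0; -1 -3.2 0 -1.4 0 0 0; -1 -3.1 -0.1 -1.4 0 0 0; -1 -3.1 0 -1.4 0 0 0
-1 -3.1 -0.1 -1.4 0 0 0; -1 -3.3 0 0 0 0 0; -1 -3.3 0 0.1 0 0 0; -1 -3.4 0 0 0 0 0; -1 -3.3 0 0 0 0 0
-1 -3.3 0 0 0 0 0; -1 -3.3 0 0.1 0 0 0; -1 0 0 2.2 0 0 0; -1 0 0 2.2 0 0 0; -1 0 -0.1 2.3 0 0 0
end [ 557.5 -168.4  187.5] [179.8   0.4  95.3]
```

Request:
{"op": "move_arm", "data": {"targets": "-1 0 0 -3.6 0 0 0; -1 -0.1 0 -3.6 0 0 0; -1 0 0 -3.6 0 0 0; -1 0 0 -3.6 0 0 0; -1 0 0 -3.6 0 0 0"}}

```text
clock: 23.55
eef_pos: [524.8, 215.8, 170.5]
tool_rot: [3.14, 0.007, 1.664]
force: [1.0, -0.5, -1.3]
width: 20.3
gripper_force: 58.8
```

Request:
{"op": "move_arm", "data": {"targets": "-1 -3.1 0 -1.4 0 0 0; -1 -3.1 -0.1 -1.4 0 0 0; -1 -3.2 0 -1.4 0 0 0; -1 -3.1 -0.1 -1.4 0 0 0; -1 -3.1 0 -1.4 0 0 0"}}

```text
clock: 23.97
eef_pos: [537.1, 59.4, 240.7]
tool_rot: [3.14, 0.008, 1.664]
force: [-0.1, -0.2, -0.6]
width: 20.1
gripper_force: 58.8
```

Request:
{"op": "move_arm", "data": {"targets": "-1 -3.1 -0.1 -1.4 0 0 0; -1 -3.3 0 0 0 0 0; -1 -3.3 0 0.1 0 0 0; -1 -3.4 0 0 0 0 0; -1 -3.3 0 0 0 0 0"}}

```text
clock: 24.38
eef_pos: [551.4, -104.1, 254.2]
tool_rot: [3.14, 0.007, 1.664]
force: [1.1, -0.3, -1.0]
width: 20.1
gripper_force: 58.8
```

Request:
{"op": "move_arm", "data": {"targets": "-1 -3.3 0 0 0 0 0; -1 -3.3 0 0.1 0 0 0; -1 0 0 0 0 0 0; -1 0 0 0 0 0 0"}}

```text
clock: 24.72
eef_pos: [557.3, -170.7, 252.8]
tool_rot: [3.141, 0.007, 1.659]
force: [-1.1, 1.3, -1.4]
width: 19.8
gripper_force: 58.9
```

```bash
python3 - <<'E'
from p import *
s=read_state();print(pose()[0],np.degrees(s["tool_rot"]),s["width"],s["gripper_force"],s["force"])
plan([(-1,[558,-168,188],down(95),4)])
E
python3 fit.py
```

```text
[ 557.25279983 -170.67072829  252.8447459 ] [179.96660202   0.40794538  95.05506194] 19.793626257200938 58.85198950767517 [-1.12878826  1.2898512  -1.38728739]
-1 0.1 0 1.6 0 0 0; -1 0.1 0 1.6 0 0 0; -1 0 0.1 1.7 0 0 0; -1 0.1 0 1.6 0 0 0
end [ 558.1 -168.1  187.8] [180.    0.4  95.1]
top
(642, [164.2, 160.3], [626.5, 357.9, 30.0])
(39, [223.3, 150.8], [652.3, 211.2, 30.0])
(171, [268.1, 197.3], [535.0, 97.8, 30.0])
(171, [279.5, 262.6], [375.1, 68.4, 30.0])
scene
(175, [262.9, 211.9], [388.6, 66.0, 30.0])
(256, [274.5, 258.8], [545.6, 95.4, 30.0])
[ 557.9 -166.8  253.6] [179.9   0.3  95.4] 20.09526649490848 [ 0.68  0.54 -0.71  1.62  0.39  1.12 -0.03]
```

The third fitting has been knocked, to about (377,68), and is still upright. Lower and release the first one.

Request:
{"op": "move_arm", "data": {"targets": "-1 -0.1 0 1.6 0 0 0; -1 0 0 1.7 0 0 0; -1 0 0 1.6 0 0 0; -1 0 0 1.7 0 0 0; -1 0 0 0 0 0 0"}}

```text
clock: 25.23
eef_pos: [556.1, -167.2, 185.0]
tool_rot: [-3.138, 0.005, 1.667]
force: [-0.2, -0.2, -1.3]
width: 20.3
gripper_force: 58.9
```

Request:
{"op": "move_arm", "data": {"targets": "-1 0 0 0 0 0 0; -1 0 0 0 0 0 0; 1 0 0 0 0 0 0; 1 0 0 0 0 0 0; 1 0 0 0 0 0 0"}}

```text
clock: 25.65
eef_pos: [559.0, -169.3, 188.7]
tool_rot: [3.138, 0.008, 1.664]
force: [-0.0, 0.4, -0.4]
width: 55.7
gripper_force: 0.0
```

Request:
{"op": "move_arm", "data": {"targets": "1 0 0 0 0 0 0; 1 0 0 0 0 0 0; 1 0 0 0 0 0 0; 1 0 0 0 0 0 0"}}

```text
clock: 25.98
eef_pos: [558.4, -169.4, 187.8]
tool_rot: [3.139, 0.007, 1.664]
force: [0.1, 0.7, 0.1]
width: 85.7
gripper_force: 0.0
```

Run:
```python
from p import *
s=read_state();print(pose()[0],np.degrees(s["tool_rot"]),s["width"],s["force"])
plan([(1,[558,-168,255],down(95)),(1,[540,96.5,250],down(95)),(1,[538,96.5,80],down(95)),(1,[538,96.5,-11],down(95),4)])
```

```text
[ 558.42194842 -169.40938594  187.79224768] [179.86987231   0.40900624  95.33697674] 85.66035008976134 [0.09548343 0.68861795 0.11454198]
1 0 0 -3.4 0 0 0; 1 0.1 0 -3.3 0 0 0; 1 3.8 0.1 0 0 0 0; 1 3.8 0.1 0.1 0 0 0; 1 3.8 0.1 0 0 0 0
1 3.7 0.1 0.1 0 0 0; 1 3.8 0.1 0 0 0 0; 1 3.8 0.1 0 0 0 0; 1 3.8 0.1 0.1 0 0 0; 1 0 -0.1 3.4 0 0 0
1 0.1 0 3.4 0 0 0; 1 0 -0.1 3.4 0 0 0; 1 0 0 3.4 0 0 0; 1 0 -0.1 3.4 0 0 0; 1 0 0 2.3 0 0 0
1 0.1 0 2.2 0 0 0; 1 0 0 2.3 0 0 0; 1 0 0 2.3 0 0 0
end [538.1  96.4 -11.1] [179.9   0.4  95.3]
```

Request:
{"op": "move_arm", "data": {"targets": "1 0 0 -3.4 0 0 0; 1 0.1 0 -3.3 0 0 0; 1 3.8 0.1 0 0 0 0; 1 3.8 0.1 0.1 0 0 0; 1 3.8 0.1 0 0 0 0"}}

```text
clock: 26.4
eef_pos: [550.5, -53.4, 253.4]
tool_rot: [3.138, 0.007, 1.662]
force: [-0.8, 0.9, -0.7]
width: 85.2
gripper_force: 0.0
```

Request:
{"op": "move_arm", "data": {"targets": "1 3.7 0.1 0.1 0 0 0; 1 3.8 0.1 0 0 0 0; 1 3.8 0.1 0 0 0 0; 1 3.8 0.1 0.1 0 0 0; 1 0 -0.1 3.4 0 0 0"}}

```text
clock: 26.82
eef_pos: [542.5, 109.0, 221.7]
tool_rot: [3.125, -0.002, 1.675]
force: [1.0, 0.7, 1.2]
width: 85.4
gripper_force: 0.0
```

Request:
{"op": "move_arm", "data": {"targets": "1 0.1 0 3.4 0 0 0; 1 0 -0.1 3.4 0 0 0; 1 0 0 3.4 0 0 0; 1 0 -0.1 3.4 0 0 0; 1 0 0 0 0 0 0"}}

```text
clock: 27.23
eef_pos: [533.2, 94.3, 74.4]
tool_rot: [-3.133, 0.009, 1.664]
force: [-1.4, -0.8, 0.1]
width: 85.5
gripper_force: 0.0
```

Request:
{"op": "move_arm", "data": {"targets": "1 0 0 0 0 0 0; 1 0 0 0 0 0 0; 1 0 0 0 0 0 0"}}

```text
clock: 27.48
eef_pos: [539.7, 96.9, 82.1]
tool_rot: [3.135, 0.006, 1.664]
force: [0.3, -0.5, -0.2]
width: 85.4
gripper_force: 0.0
```

```bash
python3 fit.py
python3 - <<'E'
from p import *
plan([(1,[538,96.5,-11],down(95),4)])
E
```

```text
top
(644, [164.2, 160.3], [626.4, 357.9, 30.0])
(39, [222.9, 150.8], [652.3, 212.1, 30.0])
(164, [279.5, 262.6], [375.1, 68.3, 30.0])
scene
(169, [262.8, 212.3], [390.3, 65.8, 30.0])
(242, [274.4, 259.5], [548.0, 95.1, 30.0])
[539.4  96.5  81.9] [179.7   0.4  95.3] 85.14767221871392 [ 0.14  0.7  -0.59  1.9   0.59  0.71 -0.7 ]
1 0 0 2.3 0 0 0; 1 0 -0.1 2.3 0 0 0; 1 0.1 0 2.4 0 0 0; 1 0 -0.1 2.3 0 0 0
end [537.9  96.7 -11.1] [179.7   0.4  95.3]
```

Request:
{"op": "move_arm", "data": {"targets": "1 0 0 2.3 0 0 0; 1 0 -0.1 2.3 0 0 0; 1 0 0 2.4 0 0 0; 1 0 0 2.3 0 0 0; 1 0 0 0 0 0 0"}}

```text
clock: 28.0
eef_pos: [535.4, 94.5, -15.3]
tool_rot: [-3.14, 0.008, 1.664]
force: [-0.9, -0.2, -0.3]
width: 85.4
gripper_force: 0.0
```

Request:
{"op": "move_arm", "data": {"targets": "-1 0 0 0 0 0 0; -1 0 0 0 0 0 0; -1 0 0 0 0 0 0; -1 0 0 0 0 0 0; -1 0 0 0 0 0 0"}}

```text
clock: 28.42
eef_pos: [537.9, 95.5, -12.0]
tool_rot: [3.137, 0.007, 1.664]
force: [1.3, -0.3, -0.2]
width: 25.6
gripper_force: 0.0
```

Request:
{"op": "move_arm", "data": {"targets": "-1 0 0 0 0 0 0; -1 0 0 0 0 0 0; -1 0 0 0 0 0 0; -1 0 0 0 0 0 0; -1 0 0 0 0 0 0"}}

```text
clock: 28.83
eef_pos: [537.9, 95.5, -12.0]
tool_rot: [3.138, 0.007, 1.664]
force: [-0.5, -0.9, 6.0]
width: 20.2
gripper_force: 58.4
```

Run:
```python
from p import *
s=read_state();print(pose()[0],s["width"],s["gripper_force"])
plan([(-1,[538,96.5,255],down(95)),(-1,[558,-167.5,255],down(95))])
```

```text
[537.90862182  95.50658945 -12.03849779] 20.17820786279578 58.363160490989685
-1 0 0 -3.3 0 0 0; -1 0 0 -3.4 0 0 0; -1 0 0 -3.3 0 0 0; -1 0 0.1 -3.4 0 0 0; -1 -0.1 0 -3.3 0 0 0
-1 0 0 -3.3 0 0 0; -1 0 0 -3.4 0 0 0; -1 0 0 -3.3 0 0 0; -1 -3.8 -0.1 0 0 0 0; -1 -3.8 0 0.1 0 0 0
-1 -3.7 -0.1 0 0 0 0; -1 -3.8 -0.1 0 0 0 0; -1 -3.8 0 0 0 0 0; -1 -3.8 -0.1 0.1 0 0 0; -1 -3.8 0 0 0 0 0
end [ 558.4 -167.8  254.9] [179.8   0.4  95.3]
```

Request:
{"op": "move_arm", "data": {"targets": "-1 0 0 -3.3 0 0 0; -1 0 0 -3.4 0 0 0; -1 0 0 -3.3 0 0 0; -1 0 0.1 -3.4 0 0 0; -1 -0.1 0 -3.3 0 0 0"}}

```text
clock: 29.25
eef_pos: [537.4, 95.8, 155.8]
tool_rot: [3.139, 0.007, 1.665]
force: [0.2, -0.6, -0.3]
width: 20.3
gripper_force: 59.1
```

Request:
{"op": "move_arm", "data": {"targets": "-1 0 0 -3.3 0 0 0; -1 0 0 -3.4 0 0 0; -1 0 0 -3.3 0 0 0; -1 -3.8 -0.1 0 0 0 0; -1 -3.8 0 0.1 0 0 0"}}

```text
clock: 29.67
eef_pos: [544.7, 22.9, 256.7]
tool_rot: [3.133, 0.007, 1.67]
force: [0.8, -0.9, -2.3]
width: 20.3
gripper_force: 59.1
```

Request:
{"op": "move_arm", "data": {"targets": "-1 -3.7 -0.1 0 0 0 0; -1 -3.8 -0.1 0 0 0 0; -1 -3.8 0 0 0 0 0; -1 -3.8 -0.1 0.1 0 0 0; -1 -3.8 0 0 0 0 0"}}

```text
clock: 30.08
eef_pos: [557.3, -169.9, 253.9]
tool_rot: [3.14, 0.007, 1.664]
force: [0.6, -0.3, -0.6]
width: 20.7
gripper_force: 59.1
```

Request:
{"op": "move_arm", "data": {"targets": "-1 0 0 0 0 0 0; -1 0 0 0 0 0 0; -1 0 0 0 0 0 0; -1 0 0 0 0 0 0"}}

```text
clock: 30.42
eef_pos: [558.0, -166.1, 254.0]
tool_rot: [3.139, 0.006, 1.666]
force: [-0.5, 0.5, -0.8]
width: 20.0
gripper_force: 59.1
```

Run:
```python
from p import *
s=read_state();print(pose()[0],s["width"],s["gripper_force"])
plan([(-1,[558,-168,188],down(95),4)])
```

```text
[ 558.03707516 -166.11860697  253.97250813] 20.04970415729409 59.082353711128235
-1 0 0 1.6 0 0 0; -1 -0.1 0 1.7 0 0 0; -1 0 0 1.6 0 0 0; -1 0 0 1.7 0 0 0
end [ 558.3 -167.5  188. ] [179.9   0.4  95.5]
```

Request:
{"op": "move_arm", "data": {"targets": "-1 0 0 1.6 0 0 0; -1 -0.1 0 1.7 0 0 0; -1 0 0 1.6 0 0 0; -1 0 0 1.7 0 0 0; -1 0 0 0 0 0 0"}}

```text
clock: 30.83
eef_pos: [556.1, -167.5, 185.0]
tool_rot: [-3.138, 0.005, 1.667]
force: [-0.2, 0.4, -0.4]
width: 20.3
gripper_force: 59.1
```

Request:
{"op": "move_arm", "data": {"targets": "-1 0 0 0 0 0 0; -1 0 0 0 0 0 0; 1 0 0 0 0 0 0; 1 0 0 0 0 0 0; 1 0 0 0 0 0 0"}}

```text
clock: 31.25
eef_pos: [559.0, -169.3, 188.7]
tool_rot: [3.138, 0.008, 1.664]
force: [0.6, -0.1, -0.4]
width: 56.1
gripper_force: 0.0
```

Request:
{"op": "move_arm", "data": {"targets": "1 0 0 0 0 0 0; 1 0 0 0 0 0 0; 1 0 0 0 0 0 0; 1 0 0 0 0 0 0"}}

```text
clock: 31.58
eef_pos: [558.4, -169.4, 187.8]
tool_rot: [3.139, 0.007, 1.664]
force: [0.2, -0.4, -0.2]
width: 85.7
gripper_force: 0.0
```

Run:
```python
from p import *
s=read_state();print(pose()[0],np.degrees(s["tool_rot"]),s["width"],s["force"])
plan([(1,[558,-168,255],down(95)),(1,[420,75,240],down(100)),(1,[400,72,120],down(100))])
```

```text
[ 558.37817715 -169.433175    187.77613409] [179.87473461   0.41054751  95.33843294] 85.67566027375865 [ 0.17861667 -0.35053019 -0.17363169]
1 0 0 -3.4 0 0 0; 1 0.1 0 -3.3 0 0 0; 1 3.2 -1.4 0.2 0 0 -1; 1 3.2 -1.4 0.1 0 0 0; 1 3.2 -1.4 0.2 0 0 -1
1 3.2 -1.3 0.1 0 0 0; 1 3.3 -1.3 0.2 0 0 -1; 1 3.2 -1.3 0.2 0 0 0; 1 3.3 -1.3 0.1 0 0 -1; 1 3.3 -1.2 0.2 0 0 -1
1 0 -0.5 3 0 0 0; 1 0.1 -0.5 3 0 0 0; 1 0 -0.5 3 0 0 0; 1 0 -0.5 3 0 0 0
end [400.4  71.9 119.7] [179.9   0.4 100.3]
```

Request:
{"op": "move_arm", "data": {"targets": "1 0 0 -3.4 0 0 0; 1 0.1 0 -3.3 0 0 0; 1 3.2 -1.4 0.2 0 0 -1; 1 3.2 -1.4 0.1 0 0 0; 1 3.2 -1.4 0.2 0 0 -1"}}

```text
clock: 32.0
eef_pos: [506.1, -76.0, 249.5]
tool_rot: [3.138, 0.007, 1.698]
force: [0.3, 0.5, -0.0]
width: 85.6
gripper_force: 0.0
```

Request:
{"op": "move_arm", "data": {"targets": "1 3.2 -1.3 0.1 0 0 0; 1 3.3 -1.3 0.2 0 0 -1; 1 3.2 -1.3 0.2 0 0 0; 1 3.3 -1.3 0.1 0 0 -1; 1 3.3 -1.2 0.2 0 0 -1"}}

```text
clock: 32.42
eef_pos: [418.9, 76.6, 239.8]
tool_rot: [3.139, 0.008, 1.752]
force: [-0.0, 1.5, 0.4]
width: 85.4
gripper_force: 0.0
```

Request:
{"op": "move_arm", "data": {"targets": "1 0 -0.5 3 0 0 0; 1 0.1 -0.5 3 0 0 0; 1 0 -0.5 3 0 0 0; 1 0 -0.5 2 0 0 0; 1 0 0 0 0 0 0"}}

```text
clock: 32.83
eef_pos: [396.6, 70.9, 126.9]
tool_rot: [-3.135, 0.008, 1.753]
force: [-0.4, 0.6, -0.7]
width: 84.9
gripper_force: 0.0
```

Request:
{"op": "move_arm", "data": {"targets": "1 0 0 0 0 0 0; 1 0 0 0 0 0 0; 1 0 0 0 0 0 0"}}

```text
clock: 33.08
eef_pos: [402.0, 72.5, 130.9]
tool_rot: [3.137, 0.007, 1.751]
force: [-0.3, -0.4, -0.1]
width: 85.1
gripper_force: 0.0
```

```bash
python3 fit.py
python3 - <<'E'
from p import *
from h import *
T=cam("top");S=cam("scene")
# brass near the mouth?
for n,c,roi in(("top",T,(350,140,430,205)),("scene",S,(100,170,190,235))):
    hsv=cv2.cvtColor(c[0],cv2.COLOR_RGB2HSV);x0,y0,x1,y1=roi
    m=cv2.inRange(hsv[y0:y1,x0:x1],(8,90,40),(19,255,255));print(n,m.sum()//255)
save("mo",np.hstack([cv2.resize(c[y:y+110,x:x+100],None,fx=3.9,fy=3.9,interpolation=cv2.INTER_CUBIC) for c,x,y in((T[0],340,120),(S[0],215,160))]))
E
```

```text
top
(644, [164.1, 160.3], [626.5, 358.0, 30.0])
(40, [223.1, 150.8], [652.3, 211.6, 30.0])
scene
(166, [262.8, 211.9], [388.8, 65.8, 30.0])
[401.7  72.2 130.7] [179.7   0.4 100.3] 85.37174571476837 [ 0.25  0.47 -0.69  2.21  0.54  0.62 -0.66]
top 184
scene 203
```

Request:
{"op": "move_arm", "data": {"targets": "1 0 -0.5 2 0 0 0; 1 -0.1 -0.5 2 0 0 0; 1 -0.1 -0.5 2 0 0 0; 1 0 0 2 0 0 0; 1 0 0 0 0 0 0"}}

```text
clock: 33.7
eef_pos: [384.6, 66.1, 47.8]
tool_rot: [-3.139, 0.008, 1.752]
force: [-0.0, -0.1, 0.0]
width: 85.5
gripper_force: 0.0
```

Request:
{"op": "move_arm", "data": {"targets": "1 0 0 0 0 0 0; 1 0 0 0 0 0 0; 1 0 0 0 0 0 0"}}

```text
clock: 33.95
eef_pos: [387.3, 67.2, 50.6]
tool_rot: [3.138, 0.007, 1.751]
force: [-0.1, 0.2, 0.0]
width: 85.2
gripper_force: 0.0
```

```bash
python3 fit.py
python3 - <<'E'
from p import *
plan([(1,[380,68,-12],down(100),4)])
E
```

```text
top
(643, [164.2, 160.3], [626.5, 357.9, 30.0])
(39, [223.3, 150.8], [652.3, 211.1, 30.0])
scene
(169, [262.7, 212.4], [390.6, 65.5, 30.0])
[387.1  66.9  50.5] [179.8   0.4 100.3] 85.13449528485316 [ 0.08  0.59 -0.46  2.33  0.79  0.37 -0.89]
1 0.1 -0.2 1.6 0 0 0; 1 0 -0.2 1.5 0 0 0; 1 0.1 -0.1 1.6 0 0 0; 1 0.1 -0.2 1.5 0 0 0
end [380.   68.2 -11.5] [179.8   0.4 100.3]
```

Request:
{"op": "move_arm", "data": {"targets": "1 0.1 0 1.6 0 0 0; 1 0 0 1.5 0 0 0; 1 0 0 0 0 0 0; 1 0 0 0 0 0 0"}}

```text
clock: 34.38
eef_pos: [385.9, 67.5, 18.8]
tool_rot: [3.141, 0.008, 1.752]
force: [-0.3, -0.2, 0.1]
width: 85.3
gripper_force: 0.0
```

Run:
```python
from p import *
s=read_state();p,r=pose(s);print(p.round(1),np.degrees(s["tool_rot"]).round(1),s["width"],s["qpos"].round(3),s["force"].round(1))
```

```text
[385.9  67.5  18.8] [179.9   0.4 100.4] 85.30406681568729 [-0.014  0.656 -0.344  2.347  0.917  0.272 -1.009] [-0.3 -0.2  0.1]
```

Run:
```python
from p import *
p,r=pose(); y=np.radians(100.4); xt=np.array([np.cos(y),np.sin(y),0])
q=r*R.from_rotvec([np.radians(7),0,0]); print(q.apply([0,0,1]).round(3))
st=plan([(1,[382,68,14],q,3),(1,[380,68,-12],q,3)])
```

```text
[-0.118 -0.029 -0.993]
1 0 -0.1 0.2 2 0 0; 1 0.1 -0.1 0.1 3 0 0; 1 0 -0.2 0.2 2 0 0; 1 0 0.1 0.9 0 0 0; 1 0.1 0 0.8 0 0 0
1 0 0.1 0.9 0 0 0
end [380.4  68.3 -12.1] [-173.1    0.4  100.4]
```

Request:
{"op": "move_arm", "data": {"targets": "1 0 -0.1 0.2 2 0 0; 1 0.1 -0.1 0.1 3 0 0; 1 0 -0.2 0.2 2 0 0; 1 0 0.1 0.9 0 0 0; 1 0.1 0 0.8 0 0 0"}}

```text
clock: 34.8
eef_pos: [381.7, 68.4, -3.2]
tool_rot: [-3.024, 0.006, 1.749]
force: [0.2, 0.1, -0.0]
width: 85.5
gripper_force: 0.0
```

Request:
{"op": "move_arm", "data": {"targets": "1 0 0.1 0.9 0 0 0; 1 0 0 0 0 0 0; 1 0 0 0 0 0 0"}}

```text
clock: 35.05
eef_pos: [379.3, 68.1, -12.6]
tool_rot: [-3.019, 0.008, 1.753]
force: [-0.5, 0.5, -0.4]
width: 85.3
gripper_force: 0.0
```

Run:
```python
from p import *
s=read_state();p,r=pose(s);print(p.round(1),np.degrees(s["tool_rot"]).round(1),s["width"],s["qpos"].round(3),s["force"].round(1), (p-38*r.apply([0,0,1])).round(1))
```

```text
[379.3  68.1 -12.6] [-173.     0.5  100.4] 85.34877207574094 [ 0.058  0.773 -0.454  2.249  0.815  0.426 -0.904] [-0.5  0.5 -0.4] [383.8  69.2  25.1]
```

Reached, with the tips at (384,69,25). Close and lift a little.

Request:
{"op": "move_arm", "data": {"targets": "-1 0 0 0 0 0 0; -1 0 0 0 0 0 0; -1 0 0 0 0 0 0; -1 0 0 0 0 0 0; -1 0 0 0 0 0 0"}}

```text
clock: 35.47
eef_pos: [380.3, 68.2, -12.1]
tool_rot: [-3.021, 0.008, 1.751]
force: [-1.2, -0.8, 0.8]
width: 25.6
gripper_force: 0.6
```

Request:
{"op": "move_arm", "data": {"targets": "-1 0 0 0 0 0 0; -1 0 0 0 0 0 0; -1 0 0 0 0 0 0; -1 0 0 0 0 0 0; -1 0 0 0 0 0 0"}}

```text
clock: 35.88
eef_pos: [380.6, 68.2, -12.0]
tool_rot: [-3.021, 0.008, 1.751]
force: [-0.9, -0.9, 5.3]
width: 20.1
gripper_force: 58.5
```

Run:
```python
from p import *
s=read_state();print(pose()[0],s["width"],s["gripper_force"])
r=pose()[1]
plan([(-1,[385,69,60],r),(-1,[420,75,255],down(98)),(-1,[558,-167.5,258],down(95))])
```

```text
[380.63772482  68.23604186 -12.02858009] 20.094217378009354 58.45652461051941
-1 0 -0.2 -3.6 0 0 0; -1 -0.1 -0.2 -3.6 0 0 0; -1 0 0.2 -3.3 -1 0 0; -1 0 0.2 -3.3 -1 0 1; -1 -0.1 0.4 -3.3 -1 0 0
-1 0 0.3 -3.3 -2 0 1; -1 0 0.5 -3.2 -1 0 0; -1 0 0.5 -3.3 -1 1 0; -1 -3.3 1.3 -0.1 0 0 0; -1 -3.2 1.2 0 0 0 1
-1 -3.2 1.4 -0.1 0 0 0; -1 -3.3 1.3 0 0 0 1; -1 -3.2 1.4 -0.1 0 0 0; -1 -3.2 1.4 0 0 0 1; -1 -3.1 1.4 -0.1 0 0 0
-1 -3.2 1.4 -0.1 0 0 0
end [ 557.5 -167.3  258.4] [179.9  -0.4  95.3]
```

Request:
{"op": "move_arm", "data": {"targets": "-1 0 -0.2 -3.6 0 0 0; -1 -0.1 -0.2 -3.6 0 0 0; -1 0 0.2 -3.3 -1 0 0; -1 0 0.2 -3.3 -1 0 1; -1 -0.1 0.4 -3.3 -1 0 0"}}

```text
clock: 36.3
eef_pos: [402.6, 71.7, 158.7]
tool_rot: [-3.073, 0.009, 1.734]
force: [-0.1, 0.0, -1.2]
width: 20.0
gripper_force: 59.1
```

Request:
{"op": "move_arm", "data": {"targets": "-1 0 0.3 -3.3 -2 0 1; -1 0 0.5 -3.2 -1 0 0; -1 0 0.5 -3.3 -1 1 0; -1 -3.3 1.3 -0.1 0 0 0; -1 -3.2 1.2 0 0 0 1"}}

```text
clock: 36.72
eef_pos: [455.5, 14.7, 257.9]
tool_rot: [3.134, -0.006, 1.702]
force: [0.6, -0.9, -1.8]
width: 20.4
gripper_force: 59.2
```

Request:
{"op": "move_arm", "data": {"targets": "-1 -3.2 1.4 -0.1 0 0 0; -1 -3.3 1.3 0 0 0 1; -1 -3.2 1.4 -0.1 0 0 0; -1 -3.2 1.4 0 0 0 1; -1 -3.1 1.4 -0.1 0 0 0"}}

```text
clock: 37.13
eef_pos: [540.7, -138.8, 256.7]
tool_rot: [3.141, -0.008, 1.663]
force: [0.7, 0.1, -0.5]
width: 20.5
gripper_force: 59.2
```

Request:
{"op": "move_arm", "data": {"targets": "-1 -3.2 1.4 -0.1 0 0 0; -1 0 0 0 0 0 0; -1 0 0 0 0 0 0; -1 0 0 0 0 0 0; -1 0 0 0 0 0 0"}}

```text
clock: 37.55
eef_pos: [556.9, -165.7, 257.9]
tool_rot: [3.141, -0.008, 1.666]
force: [-0.0, 0.8, -1.7]
width: 20.5
gripper_force: 59.2
```

Run:
```python
from p import *
s=read_state();print(pose()[0],np.degrees(s["tool_rot"]),s["width"],s["gripper_force"])
plan([(-1,[558,-168,188],down(95),4)])
```

```text
[ 556.9482136  -165.73599905  257.93447626] [179.95028943  -0.48649738  95.46628242] 20.494593085307187 59.182058572769165
-1 -0.1 0 1.7 0 0 0; -1 0 0 1.8 0 0 0; -1 -0.1 0.1 1.7 0 0 0; -1 -0.1 0 1.8 0 0 0
end [ 558.2 -168.   187.9] [180.   -0.5  95.5]
```

Request:
{"op": "move_arm", "data": {"targets": "-1 -0.1 0 1.7 0 0 0; -1 0 0 1.8 0 0 0; -1 0 0.1 1.7 0 0 0; -1 0 0 1.8 0 0 0; -1 0 0 0 0 0 0"}}

```text
clock: 37.97
eef_pos: [555.8, -166.3, 185.3]
tool_rot: [-3.137, -0.009, 1.666]
force: [-1.3, 0.3, -1.5]
width: 20.2
gripper_force: 59.1
```

Request:
{"op": "move_arm", "data": {"targets": "-1 0 0 0 0 0 0; -1 0 0 0 0 0 0; 1 0 0 0 0 0 0; 1 0 0 0 0 0 0; 1 0 0 0 0 0 0"}}

```text
clock: 38.38
eef_pos: [559.2, -167.7, 189.1]
tool_rot: [3.138, -0.007, 1.664]
force: [-0.2, 0.7, 0.6]
width: 55.9
gripper_force: 0.0
```

Request:
{"op": "move_arm", "data": {"targets": "1 0 0 0 0 0 0; 1 0 0 0 0 0 0; 1 0 0 0 0 0 0; 1 0 0 0 0 0 0"}}

```text
clock: 38.72
eef_pos: [558.6, -167.7, 188.1]
tool_rot: [3.14, -0.008, 1.664]
force: [0.0, -0.2, -0.5]
width: 85.2
gripper_force: 0.0
```

Run:
```python
from p import *
s=read_state();print(pose()[0],np.degrees(s["tool_rot"]),s["width"],s["force"])
P,M=json.load(open("standgrasp.json"));Q=R.from_matrix(M);z=Q.apply([0,0,1]);P=np.array(P)
st=plan([(1,[558,-168,290],down(95)),(1,[500,150,290],down(95.7)),(1,[450,355,290],down(95.7))])
print(P-100*z)
```

```text
[ 558.62381454 -167.66593867  188.10070475] [179.91444386  -0.44124257  95.33780183] 85.19638279437932 [ 0.0063406  -0.19972009 -0.54299137]
1 0 0 -3.4 0 0 0; 1 0 0 -3.4 0 0 0; 1 0.1 -0.1 -3.4 0 0 0; 1 3.6 -0.3 0 0 0 0; 1 3.5 -0.3 0.1 0 0 0
1 3.6 -0.3 0 0 0 0; 1 3.6 -0.3 0 0 0 0; 1 3.6 -0.3 0 0 0 0; 1 3.5 -0.3 0.1 0 0 0; 1 3.6 -0.4 0 0 0 0
1 3.6 -0.3 0 0 0 0; 1 3.6 -0.3 0.1 0 0 0; 1 3.5 -0.5 0 0 0 0; 1 3.4 -0.5 0 0 0 0; 1 3.5 -0.5 0.1 0 0 0
1 3.5 -0.5 0 0 0 0; 1 3.5 -0.5 0 0 0 0; 1 3.4 -0.5 0 0 0 0
end [450.4 354.8 290.1] [179.9  -0.4  95.3]
[426.32777224 362.88276809 167.1328806 ]
```

Request:
{"op": "move_arm", "data": {"targets": "1 0 0 -3.4 0 0 0; 1 0 0 -3.4 0 0 0; 1 0.1 -0.1 -3.4 0 0 0; 1 3.6 -0.3 0 0 0 0; 1 3.5 -0.3 0.1 0 0 0"}}

```text
clock: 39.13
eef_pos: [546.4, -98.3, 291.6]
tool_rot: [3.135, -0.007, 1.659]
force: [0.0, 1.6, -0.9]
width: 85.3
gripper_force: 0.0
```

Request:
{"op": "move_arm", "data": {"targets": "1 3.6 -0.3 0 0 0 0; 1 3.6 -0.3 0 0 0 0; 1 3.6 -0.3 0 0 0 0; 1 3.5 -0.3 0.1 0 0 0; 1 3.6 -0.4 0 0 0 0"}}

```text
clock: 39.55
eef_pos: [511.8, 80.7, 290.0]
tool_rot: [3.14, -0.008, 1.664]
force: [0.2, 0.7, 0.6]
width: 86.0
gripper_force: 0.0
```

Request:
{"op": "move_arm", "data": {"targets": "1 3.6 -0.3 0 0 0 0; 1 3.6 -0.3 0.1 0 0 0; 1 3.5 -0.5 0 0 0 0; 1 3.4 -0.5 0 0 0 0; 1 3.5 -0.5 0.1 0 0 0"}}

```text
clock: 39.97
eef_pos: [474.5, 254.1, 289.5]
tool_rot: [3.14, -0.008, 1.664]
force: [0.4, -0.1, -0.3]
width: 85.1
gripper_force: 0.0
```

Request:
{"op": "move_arm", "data": {"targets": "1 3.5 -0.5 0 0 0 0; 1 3.5 -0.5 0 0 0 0; 1 0 0 0 0 0 0; 1 0 0 0 0 0 0; 1 0 0 0 0 0 0"}}

```text
clock: 40.38
eef_pos: [458.6, 320.9, 289.5]
tool_rot: [3.14, -0.007, 1.664]
force: [0.6, -0.6, 0.6]
width: 85.4
gripper_force: 0.0
```

Run:
```python
from p import *
s=read_state();print(pose()[0],np.degrees(s["tool_rot"]),s["width"],s["qpos"].round(2))
P,M=json.load(open("standgrasp.json"));Q=R.from_matrix(M);z=Q.apply([0,0,1]);P=np.array(P)
st=plan([(1,P-100*z,Q)],step=25,ang=4)
T=cam("top");S=cam("scene");save("mo2",np.hstack([cv2.resize(c[y:y+110,x:x+100],None,fx=3.9,fy=3.9,interpolation=cv2.INTER_CUBIC) for c,x,y in((T[0],340,120),(S[0],90,150))]))
```

```text
[458.57151075 320.92085112 289.54647425] [179.9271734   -0.38405853  95.36062799] 85.42165609855354 [-0.13  0.5  -0.82  1.63  0.38  1.18 -0.94]
1 0.7 -0.5 2 -3 0 0; 1 0.8 -0.6 2.1 -4 0 0; 1 0.7 -0.7 1.9 -3 0 0; 1 0.7 -0.8 2 -3 0 0; 1 0.8 -0.9 1.9 -4 0 0
1 0.7 -1.1 1.8 -3 0 0
end [426.  362.9 166.8] [159.9  -0.4  95.4]
```

View pics/mo2.png

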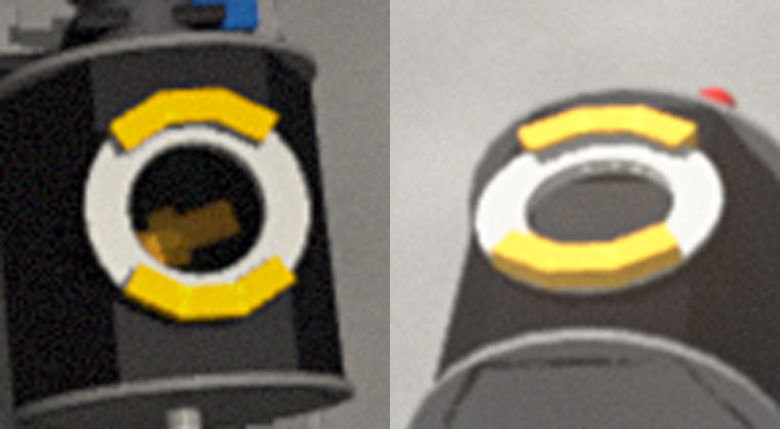

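All three fittings went in; one can be seen lying on the barrel floor through the mouth at (190,230). The flange is clear. I'll check the barrel's rest position numerically, then go for the lid.

```bash
sed -n '/^hsv=/,$p' m2.py | sed '/^save/d' > tail.py; (echo 'from h import *'; echo 'T=cam("top");S=cam("scene")'; cat tail.py) > mouth.py; python3 mouth.py
```

```text
mouth top [ 5.56271e+02 -1.66672e+02  4.10000e-02] 92.96385955810547
both [ 5.56064e+02 -1.68669e+02  4.50000e-02] 173.18429565429688
```

Request:
{"op": "move_arm", "data": {"targets": "1 0.7 -0.5 2 -3 0 0; 1 0.8 -0.6 2.1 -4 0 0; 1 0.7 -0.7 1.9 -3 0 0; 1 0.7 -0.8 2 -3 0 0; 1 0.8 -0.9 1.9 -4 0 0"}}

```text
clock: 41.0
eef_pos: [433.2, 355.9, 187.2]
tool_rot: [2.841, -0.01, 1.66]
force: [1.8, 0.4, -1.9]
width: 85.5
gripper_force: 0.0
```

Request:
{"op": "move_arm", "data": {"targets": "1 0.7 -1.1 1.8 -3 0 0; 1 0 0 0 0 0 0; 1 0 0 0 0 0 0; 1 0 0 0 0 0 0"}}

```text
clock: 41.33
eef_pos: [427.4, 363.0, 168.4]
tool_rot: [2.792, -0.008, 1.663]
force: [-0.2, 0.4, 0.4]
width: 85.7
gripper_force: 0.0
```

Run:
```python
from p import *
s=read_state();print(pose()[0],np.degrees(s["tool_rot"]),s["width"],s["qpos"].round(2))
P,M=json.load(open("standgrasp.json"));Q=R.from_matrix(M);z=Q.apply([0,0,1]);P=np.array(P)
st=plan([(1,P-100*z,Q,1),(1,P-20*z,Q),(1,P+1*z,Q,2)],step=20,ar=.5,nd=2)
```

```text
[427.40621726 363.02811004 168.40466801] [159.96333683  -0.43435704  95.25825325] 85.73990346518289 [-0.55  0.47 -0.53  2.08  0.95  0.63 -1.69]
1 -0.01 -0.15 0.08 0 -0.5 -0.5; 1 0.01 0 1.6 0 0 0; 1 0 0 1.6 0 0 0; 1 0.01 0 1.6 0 0 0; 1 0.01 0 1.6 0 0 0
1 0.01 0 1.6 0 0 0; 1 0 0 1.05 0 0 0; 1 0 0 1.05 0 0 0
end [460.7 366.2  72.3] [160.    0.2  95.6]
```

Request:
{"op": "move_arm", "data": {"targets": "1 0 -0.15 0.1 0 -0.5 -0.5; 1 0 0 1.6 0 0 0; 1 0 0 1.6 0 0 0; 1 0 0 1.6 0 0 0; 1 0 0 1.6 0 0 0"}}

```text
clock: 41.75
eef_pos: [449.5, 364.5, 106.4]
tool_rot: [2.791, 0.002, 1.665]
force: [0.4, -0.7, 0.9]
width: 85.1
gripper_force: 0.0
```

Request:
{"op": "move_arm", "data": {"targets": "1 0 0 1.6 0 0 0; 1 0 0 1 0 0 0; 1 0 0 1 0 0 0; 1 0 0 0 0 0 0; 1 0 0 0 0 0 0"}}

```text
clock: 42.17
eef_pos: [460.7, 365.4, 72.5]
tool_rot: [2.792, 0.004, 1.666]
force: [0.6, -0.3, -0.4]
width: 85.5
gripper_force: 0.0
```

Run:
```python
from p import *
s=read_state();print(pose()[0],np.degrees(s["tool_rot"]),s["width"],s["force"])
P,M=json.load(open("standgrasp.json"));Q=R.from_matrix(M);print(P,Q.inv().apply(np.array(P)-s["eef_pos"]))
```

```text
[460.73974162 365.44458185  72.46184326] [159.97534932   0.20398995  95.46458349] 85.52968560896169 [ 0.63894    -0.26295014 -0.43367817]
[460.36310499132026, 366.25326978634473, 73.16354601448289] [ 0.84186833 -0.03731212 -0.7603181 ]
```

Request:
{"op": "move_arm", "data": {"targets": "1 0.1 0 -0.1 0 0 0; 1 0 0 0 0 0 0; -1 0 0 0 0 0 0; -1 0 0 0 0 0 0; -1 0 0 0 0 0 0"}}

```text
clock: 42.58
eef_pos: [458.9, 367.3, 73.6]
tool_rot: [2.792, 0.003, 1.669]
force: [0.8, -0.6, 0.0]
width: 51.4
gripper_force: 0.0
```

Request:
{"op": "move_arm", "data": {"targets": "-1 0 0 0 0 0 0; -1 0 0 0 0 0 0; -1 0 0 0 0 0 0; -1 0 0 0 0 0 0; -1 0 0 0 0 0 0"}}

```text
clock: 43.0
eef_pos: [458.7, 367.4, 73.4]
tool_rot: [2.792, 0.003, 1.669]
force: [-1.0, -0.9, 3.5]
width: 13.1
gripper_force: 59.6
```

Request:
{"op": "move_arm", "data": {"targets": "-1 0 0 0 0 0 0; -1 0 0 0 0 0 0; -1 0 0 0 0 0 0; -1 0 0 0 0 0 0"}}

```text
clock: 43.33
eef_pos: [458.7, 367.3, 73.4]
tool_rot: [2.792, 0.003, 1.669]
force: [-2.5, -0.5, 4.5]
width: 13.0
gripper_force: 59.9
```

Run:
```python
from p import *
s=read_state();print(pose()[0],np.degrees(s["tool_rot"]),s["width"],s["gripper_force"],s["force"])
p,r=pose();z=r.apply([0,0,1])
plan([(-1,p-100*z,r),(-1,[455,330,270],down(95)),(-1,[500,150,290],down(94.5)),(-1,[558,-168,290],down(94.5))],step=36,ang=4)
```

```text
[458.72398172 367.34167159  73.40557237] [159.98689701   0.19311296  95.64519764] 12.958388251576423 59.877212047576904 [-2.4739365  -0.53108898  4.52428694]
-1 0 0 -3.3 0 0 0; -1 0 0 -3.4 0 0 0; -1 0 0 -3.3 0 0 0; -1 -0.6 1 -1.5 3 0 0; -1 -0.6 0.9 -1.5 4 0 0
-1 -0.7 0.9 -1.5 3 0 0; -1 -0.6 0.7 -1.6 3 0 0; -1 -0.6 0.6 -1.7 4 0 1; -1 -0.6 0.6 -1.7 3 0 0; -1 -3.1 0.5 -0.3 0 0 0
-1 -3 0.5 -0.3 0 0 0; -1 -3.1 0.5 -0.4 0 0 0; -1 -3 0.5 -0.3 0 0 0; -1 -3.1 0.5 -0.3 0 0 0; -1 -3 0.5 -0.3 0 0 0
-1 -3.6 0.4 0 0 0 0; -1 -3.6 0.3 0 0 0 0; -1 -3.5 0.4 0 0 0 0; -1 -3.6 0.3 0 0 0 0; -1 -3.6 0.4 0 0 0 0
-1 -3.6 0.4 0 0 0 0; -1 -3.6 0.3 0 0 0 0; -1 -3.5 0.4 0 0 0 0; -1 -3.6 0.3 0 0 0 0
end [ 557.7 -167.9  290.4] [1.80e+02 1.00e-01 9.46e+01]
```

Request:
{"op": "move_arm", "data": {"targets": "-1 0 0 -3.3 0 0 0; -1 0 0 -3.4 0 0 0; -1 0 0 -3.3 0 0 0; -1 -0.6 1 -1.5 3 0 0; -1 -0.6 0.9 -1.5 4 0 0"}}

```text
clock: 43.75
eef_pos: [430.8, 354.1, 202.8]
tool_rot: [2.919, 0.004, 1.676]
force: [0.5, -0.5, -4.5]
width: 12.8
gripper_force: 59.5
```

Request:
{"op": "move_arm", "data": {"targets": "-1 -0.7 0.9 -1.5 3 0 0; -1 -0.6 0.7 -1.6 3 0 0; -1 -0.6 0.6 -1.7 4 0 1; -1 -0.6 0.6 -1.7 3 0 0; -1 -3.1 0.5 -0.3 0 0 0"}}

```text
clock: 44.17
eef_pos: [465.4, 304.7, 275.5]
tool_rot: [3.14, -0.007, 1.653]
force: [0.9, 1.6, -2.7]
width: 12.8
gripper_force: 59.7
```

Request:
{"op": "move_arm", "data": {"targets": "-1 -3 0.5 -0.3 0 0 0; -1 -3.1 0.5 -0.4 0 0 0; -1 -3 0.5 -0.3 0 0 0; -1 -3.1 0.5 -0.3 0 0 0; -1 -3 0.5 -0.3 0 0 0"}}

```text
clock: 44.58
eef_pos: [499.5, 147.7, 288.8]
tool_rot: [-3.14, 0.003, 1.651]
force: [1.1, 0.2, -3.5]
width: 12.8
gripper_force: 59.6
```

Request:
{"op": "move_arm", "data": {"targets": "-1 -3.6 0.4 0 0 0 0; -1 -3.6 0.3 0 0 0 0; -1 -3.5 0.4 0 0 0 0; -1 -3.6 0.3 0 0 0 0; -1 -3.6 0.4 0 0 0 0"}}

```text
clock: 45.0
eef_pos: [531.3, -29.2, 289.2]
tool_rot: [-3.139, 0.002, 1.651]
force: [1.4, 0.1, -2.7]
width: 12.7
gripper_force: 59.6
```

Request:
{"op": "move_arm", "data": {"targets": "-1 -3.6 0.4 0 0 0 0; -1 -3.6 0.3 0 0 0 0; -1 -3.5 0.4 0 0 0 0; -1 0 0 0 0 0 0; -1 0 0 0 0 0 0"}}

```text
clock: 45.42
eef_pos: [550.8, -136.1, 288.5]
tool_rot: [-3.139, 0.002, 1.645]
force: [-0.4, 1.1, -2.4]
width: 12.4
gripper_force: 59.5
```

```bash
cat > seat.py <<'E'
from p import *
s=read_state();print(pose()[0],np.degrees(s["tool_rot"]),s["width"],s["gripper_force"],s["force"],s["qpos"].round(2))
plan([(-1,[558,-166.6,230],down(94.4))],step=25,nd=2,ar=.5)
E
python3 seat.py
```

```text
[ 550.79297748 -136.05384606  288.53478147] [-1.79828596e+02  1.08843696e-01  9.42661971e+01] 12.431422971172157 59.53800916671753 [-0.44290636  1.12202921 -2.36566962] [ 0.67  0.5  -0.74  1.6   0.36  1.18 -0.08]
-1 -1.03 0.17 1.95 0 0 0; -1 -1.03 0.17 1.96 0 0 0; -1 -1.03 0.17 1.95 0 0 0
end [ 558.  -166.6  230. ] [-1.798e+02  1.000e-01  9.430e+01]
```

Request:
{"op": "move_arm", "data": {"targets": "-1 -1 0.2 2 0 0 0; -1 -1 0.2 2 0 0 0; -1 -1 0.2 1.9 0 0 0; -1 0 0 0 0 0 0; -1 0 0 0 0 0 0"}}

```text
clock: 45.83
eef_pos: [559.1, -161.1, 230.3]
tool_rot: [-3.139, 0.0, 1.652]
force: [0.8, -0.0, -1.8]
width: 13.0
gripper_force: 59.5
```

Request:
{"op": "move_arm", "data": {"targets": "-1 0 0 0 0 0 0; -1 0 0 0 0 0 0; -1 0 0 0 0 0 0"}}

```text
clock: 46.08
eef_pos: [560.9, -160.9, 232.7]
tool_rot: [3.139, 0.002, 1.653]
force: [0.0, 0.1, -2.8]
width: 12.8
gripper_force: 59.5
```

```bash
sed -i 's/230\]/200]/' seat.py; python3 seat.py
```

```text
[ 560.93454968 -160.90837127  232.73421417] [1.79874248e+02 1.42276404e-01 9.47129383e+01] 12.84144999864492 59.47595179080963 [ 0.02178915  0.08125089 -2.81743882] [ 0.68  0.57 -0.71  1.65  0.41  1.08 -0.08]
-1 -0.27 -0.17 1.64 0 0 0; -1 -0.26 -0.18 1.63 0 0 0.5
end [ 558.  -166.6  200. ] [1.799e+02 1.000e-01 9.420e+01]
```

Request:
{"op": "move_arm", "data": {"targets": "-1 -0.3 -0.15 1.6 0 0 0; -1 -0.25 -0.15 1.6 0 0 0.5; -1 0 0 0 0 0 0; -1 0 0 0 0 0 0; -1 0 0 0 0 0 0"}}

```text
clock: 46.5
eef_pos: [558.6, -167.3, 200.6]
tool_rot: [3.14, 0.002, 1.644]
force: [0.3, -0.6, -1.3]
width: 13.2
gripper_force: 59.4
```

```bash
sed -i 's/200\]/188]/' seat.py; python3 seat.py
```

```text
[ 558.59256046 -167.27075916  200.61422068] [1.79880719e+02 1.27314817e-01 9.41667311e+01] 13.2358395711296 59.43463861942291 [ 0.3360426  -0.55600295 -1.25342576] [ 0.67  0.6  -0.69  1.69  0.44  1.01 -0.1 ]
-1 0.07 -0.06 1.26 0 0 0
end [ 558.  -166.6  188. ] [1.799e+02 1.000e-01 9.420e+01]
```

Request:
{"op": "move_arm", "data": {"targets": "-1 0.05 -0.05 0.4 0 0 0; -1 0 0 0.3 0 0 0; -1 0 0 0 0 0 0"}}

```text
clock: 46.75
eef_pos: [556.9, -167.2, 192.2]
tool_rot: [-3.141, 0.002, 1.643]
force: [-1.1, -0.2, -2.9]
width: 12.9
gripper_force: 59.6
```

Request:
{"op": "move_arm", "data": {"targets": "-1 0 0 0.3 0 0 0; -1 0 0 0 0 0 0"}}

```text
clock: 46.92
eef_pos: [556.9, -167.3, 189.0]
tool_rot: [-3.141, 0.002, 1.643]
force: [-0.2, -0.0, -2.6]
width: 12.9
gripper_force: 59.6
```

Request:
{"op": "move_arm", "data": {"targets": "-1 0 0 0.2 0 0 0; -1 0 0 0 0 0 0"}}

```text
clock: 47.08
eef_pos: [557.0, -167.4, 187.0]
tool_rot: [-3.141, 0.002, 1.643]
force: [0.2, 0.4, -2.4]
width: 13.3
gripper_force: 59.6
```

Request:
{"op": "move_arm", "data": {"targets": "-1 0 0 0.1 0 0 0; -1 0 0 0 0 0 0"}}

```text
clock: 47.25
eef_pos: [557.2, -167.7, 186.4]
tool_rot: [3.141, 0.003, 1.643]
force: [-0.0, -1.1, -2.0]
width: 12.8
gripper_force: 59.8
```

Request:
{"op": "move_arm", "data": {"targets": "-1 0 0 0.1 0 0 0; -1 0 0 0 0 0 0"}}

```text
clock: 47.42
eef_pos: [557.4, -168.3, 185.8]
tool_rot: [3.141, 0.004, 1.642]
force: [-0.1, -1.7, 0.6]
width: 12.9
gripper_force: 60.2
```

Request:
{"op": "move_arm", "data": {"targets": "-1 0 0 0.1 0 0 0; -1 0 0 0 0 0 0"}}

```text
clock: 47.58
eef_pos: [557.4, -168.3, 185.7]
tool_rot: [3.141, 0.004, 1.642]
force: [-3.1, -1.9, 6.9]
width: 13.0
gripper_force: 61.1
```

Request:
{"op": "move_arm", "data": {"targets": "-1 0 0 -0.15 0 0 6; -1 0 0 0 0 0 6; -1 0 0 0 0 0 6; -1 0 0 0 0 0 6; -1 0 0 0 0 0 6"}}

```text
clock: 48.0
eef_pos: [558.0, -167.2, 186.2]
tool_rot: [3.139, 0.001, 1.115]
force: [0.7, -1.0, -0.6]
width: 13.0
gripper_force: 59.9
```

Request:
{"op": "move_arm", "data": {"targets": "-1 0 0 0 0 0 6; -1 0 0 0 0 0 6; -1 0 0 0 0 0 6; -1 0 0 0 0 0 6; -1 0 0 0 0 0 6"}}

```text
clock: 48.42
eef_pos: [558.4, -167.5, 186.5]
tool_rot: [3.138, -0.001, 0.591]
force: [0.9, -1.4, 1.0]
width: 13.0
gripper_force: 60.1
```

Request:
{"op": "move_arm", "data": {"targets": "-1 0 0 0 0 0 6; -1 0 0 0 0 0 6; -1 0 0 0 0 0 6; -1 0 0 0 0 0 4; -1 0 0 0 0 0 0"}}

```text
clock: 48.83
eef_pos: [558.3, -167.4, 186.6]
tool_rot: [3.138, -0.002, 0.211]
force: [0.4, -0.6, 2.0]
width: 12.9
gripper_force: 60.2
```

```bash
cat > q.py <<'E'
from p import *
s=read_state();print(pose()[0].round(1),np.degrees(s["tool_rot"]).round(1),s["width"].round(1),s["force"].round(1),s["torque"].round(2),s["qpos"].round(2))
E
python3 q.py
```

```text
Traceback (most recent call last):
  File "q.py", line 2, in <module>
    s=read_state();print(pose()[0].round(1),np.degrees(s["tool_rot"]).round(1),s["width"].round(1),s["force"].round(1),s["torque"].round(2),s["qpos"].round(2))
                                                                               ^^^^^^^^^^^^^^^^
AttributeError: 'float' object has no attribute 'round'
```

Yaw is 12 degrees and the lid turns freely. Continue in small steps to the stop, watching the torque.

Request:
{"op": "move_arm", "data": {"targets": "-1 0 0 0 0 0 3; -1 0 0 0 0 0 3; -1 0 0 0 0 0 3; -1 0 0 0 0 0 0"}}

```text
clock: 49.17
eef_pos: [558.2, -167.6, 186.6]
tool_rot: [3.139, -0.003, 0.056]
force: [1.2, -1.1, 3.1]
width: 13.4
gripper_force: 60.4
```

```bash
sed -i 's/s\["width"\].round(1)/s["width"]/' q.py; python3 q.py
```

```text
[ 558.2 -167.6  186.6] [ 1.798e+02 -1.000e-01  3.200e+00] 13.37578352281273 [ 1.2 -1.1  3.1] [-0.51 -0.03  0.08] [ 0.4   0.54 -0.25  1.72  0.17  0.9  -1.43]
```

Request:
{"op": "move_arm", "data": {"targets": "-1 0 0 0 0 0 2; -1 0 0 0 0 0 2; -1 0 0 0 0 0 0"}}

```text
clock: 49.42
eef_pos: [558.1, -167.6, 186.5]
tool_rot: [3.139, -0.002, -0.013]
force: [2.1, -1.7, 3.3]
width: 13.0
gripper_force: 60.5
```

```bash
python3 q.py
```

```text
[ 558.1 -167.6  186.5] [ 1.798e+02 -1.000e-01 -7.000e-01] 13.01405682732495 [ 2.1 -1.7  3.3] [-0.52 -0.12  0.06] [ 0.39  0.54 -0.23  1.72  0.15  0.9  -1.49]
```

Request:
{"op": "move_arm", "data": {"targets": "-1 0 0 0 0 0 2; -1 0 0 0 0 0 2; -1 0 0 0 0 0 0"}}

```text
clock: 49.67
eef_pos: [558.0, -167.5, 186.4]
tool_rot: [3.139, -0.002, -0.083]
force: [1.8, -0.9, 3.6]
width: 13.1
gripper_force: 60.6
```

```bash
python3 q.py
```

```text
[ 558.  -167.5  186.4] [ 1.799e+02 -1.000e-01 -4.700e+00] 13.146568899185946 [ 1.8 -0.9  3.6] [-0.5  -0.1   0.04] [ 0.38  0.54 -0.21  1.72  0.14  0.89 -1.55]
```

Request:
{"op": "move_arm", "data": {"targets": "-1 0 0 0 0 0 1.5; -1 0 0 0 0 0 0"}}

```text
clock: 49.83
eef_pos: [558.0, -167.1, 186.3]
tool_rot: [3.14, -0.002, -0.11]
force: [2.4, -1.5, 5.2]
width: 13.2
gripper_force: 60.7
```

```bash
python3 q.py
```

```text
[ 558.  -167.1  186.3] [ 1.799e+02 -1.000e-01 -6.300e+00] 13.232275137667783 [ 2.4 -1.5  5.2] [-0.31 -0.27  0.29] [ 0.37  0.54 -0.2   1.72  0.14  0.89 -1.57]
```

Request:
{"op": "move_arm", "data": {"targets": "-1 0 0 0 0 0 1.5; -1 0 0 0 0 0 0"}}

```text
clock: 50.0
eef_pos: [558.0, -167.1, 186.3]
tool_rot: [3.139, -0.002, -0.134]
force: [2.3, -1.2, 5.3]
width: 12.9
gripper_force: 64.7
```

```bash
python3 q.py
```

```text
[ 558.  -167.1  186.3] [ 1.799e+02 -1.000e-01 -7.700e+00] 12.943078373980214 [ 2.3 -1.2  5.3] [-0.38 -0.36  1.08] [ 0.37  0.54 -0.2   1.72  0.13  0.89 -1.59]
```

Stop reached: the torque rises to 1.1 N m at yaw -7 degrees. Relax, release and rise.

Request:
{"op": "move_arm", "data": {"targets": "-1 0 0 0 0 0 -1.5; -1 0 0 0 0 0 0; 0 0 0 0 0 0 0; 0 0 0 0 0 0 0; 1 0 0 0 0 0 0"}}

```text
clock: 50.42
eef_pos: [555.8, -166.9, 185.0]
tool_rot: [3.14, 0.002, -0.111]
force: [-0.3, -0.3, -0.4]
width: 48.6
gripper_force: 0.0
```

Request:
{"op": "move_arm", "data": {"targets": "1 0 0 0 0 0 0; 1 0 0 0 0 0 0; 1 0 0 0 0 0 0; 1 0 0 0 0 0 0; 1 0 0 0 0 0 0"}}

```text
clock: 50.83
eef_pos: [557.0, -167.3, 185.8]
tool_rot: [3.14, -0.0, -0.111]
force: [0.4, 0.2, 0.2]
width: 85.5
gripper_force: 0.0
```

Request:
{"op": "move_arm", "data": {"targets": "1 0 0 -1 0 0 0; 1 0 0 -2 0 0 0; 1 0 0 -3 0 0 0; 1 0 0 -3.5 0 0 0; 1 0 0 -3.5 0 0 0"}}

```text
clock: 51.25
eef_pos: [556.6, -166.9, 317.8]
tool_rot: [3.14, -0.0, -0.111]
force: [0.2, -0.7, 0.1]
width: 85.2
gripper_force: 0.0
```

Request:
{"op": "move_arm", "data": {"targets": "1 0 3 -2 0 0 0; 1 0 -3 -2 0 0 0; 1 0 -3.5 0 0 0 0; 1 0 -3.5 0 0 0 0; 1 0 -3.5 0 0 0 0"}}

```text
clock: 51.67
eef_pos: [568.8, -61.5, 357.2]
tool_rot: [3.14, -0.003, -0.113]
force: [0.7, 0.8, 0.3]
width: 85.4
gripper_force: 0.0
```

Request:
{"op": "move_arm", "data": {"targets": "1 0 -3.5 0 0 0 0; 1 0 -3.5 0 0 0 0; 1 0 -3.5 0 0 0 0; 1 0 -3.5 0 0 0 0; 1 0 0 0 0 0 0"}}

```text
clock: 52.08
eef_pos: [583.6, 86.9, 356.3]
tool_rot: [-3.136, -0.0, -0.099]
force: [-0.1, 1.3, 0.5]
width: 85.7
gripper_force: 0.0
```

```bash
python3 q.py
python3 - <<'E'
from h import *
T=cam("top");S=cam("scene");save("fin",np.hstack([cv2.resize(c[y:y+110,x:x+100],None,fx=3.9,fy=3.9,interpolation=cv2.INTER_CUBIC) for c,x,y in((T[0],340,120),(S[0],90,150))]))
E
python3 mouth.py
```

```text
[583.6  86.9 356.3] [-179.7   -0.    -5.7] 85.65854876677186 [-0.1  1.3  0.5] [0.07 0.   0.03] [-0.01  0.42 -0.29  1.44  0.12  1.3  -1.97]
mouth top [ 5.57988e+02 -1.68112e+02  8.40000e-02] 75.65779113769531
both [ 5.57988e+02 -1.68112e+02  8.40000e-02] 212.55946350097656
```

View pics/fin.png

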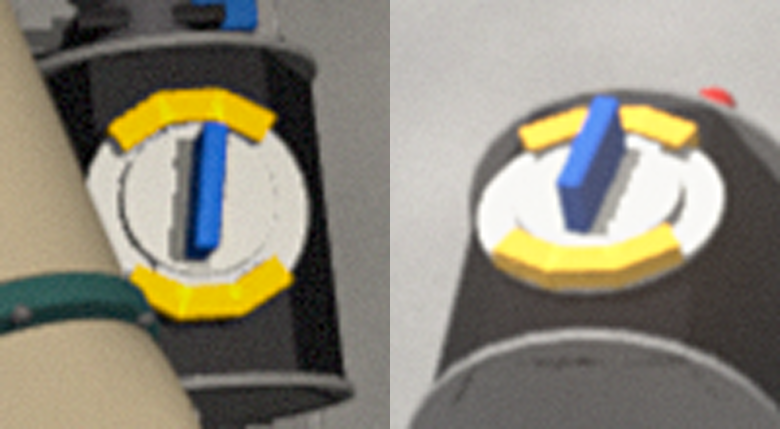

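The lid is seated under both claws, centred, with the handle (about (207,190) top, (590,160) scene) some 10 degrees past the claw centres, at the stop. The barrel's position is unchanged. Handing in.

Request:
{"op": "move_arm", "data": {"targets": "1 0 0 0 0 0 0; 1 0 0 0 0 0 0; 1 0 0 0 0 0 0; 1 0 0 0 0 0 0; 1 0 0 0 0 0 0"}}

```text
clock: 52.7
eef_pos: [584.2, 76.0, 355.4]
tool_rot: [3.139, -0.0, -0.112]
force: [0.1, 0.3, -0.7]
width: 85.3
gripper_force: 0.0
```

```bash
python3 -c "
from cell import order
print(order.finish_job())"
```

```text
the job is handed in; nothing more can be done
None
```

I handed the job in at about 53 s, with no verdict returned: I rocked the barrel twice each way, dropped all three brass fittings in, and turned the refitted lid clockwise to its stop; the barrel's mouth was back in its starting place, and nothing I did came near the jar, carton or spanner.

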